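# Make ready a lid panel for gluing on the tilted glue-up board

## Task

Make the lid panel ready for gluing: lay every wooden stave that is on the bench flat on the tilted glue-up board so that it slides down into the low corner (first stave against the bottom rail, each next one against the stave below it, all with their ends against the end stop), then slide the clamp jaw down until it is snug against the top stave. Also stand the glue-up kit that is on the bench (whichever of the bottle, tin, jar and wooden block are there) upright in the open caddy. Leave the tape measure and the other tools where they lie.

Things in the scene. Friction and masses are not known exactly. Their poses are not given: they have to be found in the camera images.
- bed: Tilted glue-up board: fixed slick white plate (place and turn vary) with wooden strips 18 mm wide, 16 mm high along its two low edges. Origin: on the plate at the low inner corner, 36 mm above the bench. x runs up the slope along the end stop, y along the bottom rail, z normal to the plate. It falls 21 degrees along -x and 17 along -y, 28 in all, and reaches to x = 250, y = 218 mm.
- place1 (a point): Centre of a stave lying in the first place: bed x = 22, y = 80, z = 11 mm, axes as the bed's; the next places lie 44 mm and 88 mm farther up in x. Bottom rail: inner face in the plane bed x = 0; end stop: inner face in the plane bed y = 0. A stave laid anywhere on the plate slides by itself down to the rail and the end stop (friction of stave on plate, strips, jaw and stave about 0.11).
- jaw (a joint): Sliding clamp jaw of the board, in m: 0 = fully open at the top of the slope, growing as it slides down the slope (-x of the bed), up to 0.19. Its face is at bed x = 205 mm minus this value. It stays where it is left (about 3 N of friction) and starts anywhere from 0 to 0.11, often in the way of the staves, which need it far enough up the slope.
- jaw_face (a point): Middle of the jaw's clamping face (it looks down the slope), 11 mm above the plate, at bed y = 80 mm. The jaw is a dark wooden bar 124 mm long (along bed y), 24 mm thick, its top 24 mm above the plate, lying across the slope.
- jaw_handle (a point): Centre of the jaw's upright handle, a block 20 mm thick along bed x, 60 mm long along bed y, standing on the jaw from 24 to 65 mm above the plate; its centre is 44.5 mm above the plate and 14 mm up the slope from the clamping face.
- stave1_mid (a point): Centre of a mid-brown wooden stave, a flat strip 160 mm long (its y), 44 mm wide (its x) and 22 mm thick (its z), planed and slick; it weighs about 0.11 kg and starts lying flat on the bench. All staves are alike; two or three are there.
- stave2_mid (a point): Centre of a mid-brown wooden stave, a flat strip 160 mm long (its y), 44 mm wide (its x) and 22 mm thick (its z), planed and slick; it weighs about 0.11 kg and starts lying flat on the bench. All staves are alike; two or three are there.
- stave3_mid (a point): Centre of a mid-brown wooden stave, a flat strip 160 mm long (its y), 44 mm wide (its x) and 22 mm thick (its z), planed and slick; it weighs about 0.11 kg and starts lying flat on the bench. All staves are alike; two or three are there.
- caddy_in (a point): Centre of the inner floor of the caddy, an open plywood box for the kit. Fixed; its place and turn vary. Inside 234 mm long (its x) and 68 mm wide (its y); walls 8 mm thick, rim 43 mm above this inner floor and 51 mm above the bench, floor 8 mm above the bench. The four kit things just fit in one row along its x.
- bottle_mid (a point): Kit: centre (half-way up, 57 mm) of the white glue bottle, 114 mm high; its round body is 54 mm in diameter up to 86 mm, above that a shoulder and a 22 mm wide grey nozzle. About 0.22 kg. Kit things start standing upright; three or four of them are there.
- tin_mid (a point): Kit: centre (half-way up, 45 mm) of the round grey wax tin with a paper band and a flat metal lid, 60 mm in diameter, 90 mm high. About 0.28 kg.
- jar_mid (a point): Kit: centre (half-way up, 46 mm) of the clear jar full of pale wooden biscuits, with a brass screw lid, 58 mm in diameter, 92 mm high. About 0.20 kg.
- block_mid (a point): Kit: centre (half-way up, 47.5 mm) of the dark wooden tapping block, 46 mm (its x) by 56 mm (its y), 95 mm high (its z), standing upright. About 0.19 kg.
- tape: Bystander, not to be moved: black tape measure lying among the kit and the caddy, 66 mm wide, 30 mm high, loose. Origin under its middle.
Mind the look-alikes: they are no part of the job. What is shaped like the part that bears stave2_mid but green or purple is not meant.

How it is judged:
At the end, for the whole second after the job is handed in: Every stave present lies flat on the board in the first, second or third place up from the rail, its end at the end stop (each within 3 mm and 0.04 rad); the jaw is within 3 mm of the top stave; every kit thing present stands upright (0.06 rad) on the caddy floor; all at rest (y of stave1_mid in the frame of bed between 0.077 and 0.083 m and z of stave1_mid in the frame of bed between 0.008 and 0.014 m and angle between the y axis of each of stave1_mid, stave2_mid, stave3_mid and the y axis of bed, either way round below 0.04 rad and (x of stave1_mid in the frame of bed between 0.019 and 0.025 m or x of stave1_mid in the frame of bed between 0.063 and 0.069 m or x of stave1_mid in the frame of bed between 0.107 and 0.113 m) and y of stave2_mid in the frame of bed between 0.077 and 0.083 m and z of stave2_mid in the frame of bed between 0.008 and 0.014 m and (x of stave2_mid in the frame of bed between 0.019 and 0.025 m or x of stave2_mid in the frame of bed between 0.063 and 0.069 m or x of stave2_mid in the frame of bed between 0.107 and 0.113 m) and y of stave3_mid in the frame of bed between 0.077 and 0.083 m and z of stave3_mid in the frame of bed between 0.008 and 0.014 m and (x of stave3_mid in the frame of bed between 0.019 and 0.025 m or x of stave3_mid in the frame of bed between 0.063 and 0.069 m or x of stave3_mid in the frame of bed between 0.107 and 0.113 m) and (distance between jaw_face and stave1_mid below 0.0255 m or distance between jaw_face and stave2_mid below 0.0255 m or distance between jaw_face and stave3_mid below 0.0255 m) and x of bottle_mid in the frame of caddy_in between -0.105 and 0.105 m and y of bottle_mid in the frame of caddy_in between -0.02 and 0.02 m and z of bottle_mid in the frame of caddy_in between 0.053 and 0.061 m and angle between each of bottle_mid, tin_mid, jar_mid, block_mid's own z axis and vertical below 0.06 rad and x of tin_mid in the frame of caddy_in between -0.105 and 0.105 m and y of tin_mid in the frame of caddy_in between -0.02 and 0.02 m and z of tin_mid in the frame of caddy_in between 0.041 and 0.049 m and x of jar_mid in the frame of caddy_in between -0.105 and 0.105 m and y of jar_mid in the frame of caddy_in between -0.02 and 0.02 m and z of jar_mid in the frame of caddy_in between 0.042 and 0.05 m and x of block_mid in the frame of caddy_in between -0.105 and 0.105 m and y of block_mid in the frame of caddy_in between -0.02 and 0.02 m and z of block_mid in the frame of caddy_in between 0.0435 and 0.0515 m and linear speed of each of stave1, stave2, stave3, bottle, tin, jar, block below 0.02 m/s); the robot touches nothing.
It fails at once if the tape measure is pushed more than 50 mm aside (distance of tape from where it was at the start of the episode above 0.05 m).
Of stave1, stave2, stave3 only 2 to 3 are there at a start; the rules pass over those that are not, and their reading is None.
Of bottle, tin, jar, block only 3 to 4 are there at a start; the rules pass over those that are not, and their reading is None.
At some moment in a run one of stave1, stave2, stave3 may be knocked a few centimetres aside while the robot is not near it.
It also fails if it takes over 210 s, if anything falls off the work surface, if the arm or the gripper's body presses on something with over 40 N, if the wrist force passes 120 N, or if a joint passes its speed limit or range.

## Robot

A 7-joint arm with a two-finger parallel gripper is mounted at the origin on the work surface. World frame = base frame: x ahead of the robot, y to its left, z up, the work surface at z = 0. Lengths are in m, angles in rad, forces in N, time in s.
With the tool pointing down it reaches from about 0.4 to 0.875 m from the base axis. Payload 19.3 kg.
Tool frame: the origin (TCP) lies at the very end of the fingers, on their centre line; the grasp point (between the pads) lies 19 mm behind it; y points along the fingers, x is the direction in which the jaws open and shut, and the axes are right-handed (so a half turn about y gives the same grasp; the last joint's range is limited). The gripper opens to 85 mm and grips with 20 to 120 N. Pads are 22 mm wide; open, the fingers measure 114 mm over their backs; the gripper's body (76 mm by 85 mm) begins 54 mm behind the grasp point. The pads swing forward as they close: fully open they stand 13 mm farther back than shut.
Start: joints at [1.209, 0.521, -0.036, 1.599, 0.021, 1.021, -0.113], TCP at [0.18, -0.599, 0.231] pointing down, gripper open.
Joint ranges: [-2.91, 2.91], [-0.3, 2.13], [-1.5, 1.42], [0.17, 2.43], [-1.26, 4.41], [0.16, 1.93], [-2.52, 2.52]. Speed limits (rad/s): [1.89, 1.89, 2.39, 2.39, 3.01, 3.01, 3.01].

## Interface

Orientations are given as [roll, pitch, yaw] about the fixed x, y, z axes, in that order (R = Rz(yaw) Ry(pitch) Rx(roll)).
In Python, from workcell import bot gives the robot as it stands. The module is installed in compiled form; this text tells all that it offers.
- The arm moves only by the shell command python3 -m crank 'ROWS' [FORCE]. ROWS is JSON, a list of rows, each an object of numbers: "hand": the closure, from 0 (fully open) to 1 (shut); "dx", "dy", "dz": the shift along the tool's x, y, z in mm; "yaw": the turn about the tool's y in rad. In form: [{"hand": .., "dx": .., "dy": .., "dz": .., "yaw": ..}, ...]. A call has 1 to 12 rows; each row is the pose to reach, as a shift and turn from the pose commanded when the call began, along the tool's axes at that moment; what a row does not reach only later rows make up. A row lasts 1/12 s, in which the tool goes at most 41.7 mm and 7.16 degrees, less where a joint would pass 70% of its speed; a pose out of reach is approached as far as the arm can. A call with a gripper value outside its range is refused whole. The fingers move at their own pace and stop on an object; FORCE is the grip in N (left out, the last holds). Time passes only in rows, so rows that repeat a pose let the fingers close. It gives the time, the measured TCP pose, the force and the opening at its end, in the units of the state.
- bot.observe(): the state, without advancing time (a new reading comes with each control period).
- bot.grab_frame(name): name is "scene" or "side" or "wrist"; returns the picture (480x640x3 uint8, red, green, blue); there is no depth.
- bot.camera_info(name): a dict with "fx", "fy", "cx", "cy" (pixels), "rvec" (rotation vector, rad) and "tvec" (3), from world to camera coordinates, as OpenCV has them. Camera axes: x right, y down, z forward; pixel columns grow to the right and rows downward; lengths in m; the calibration is good to about 2 mm. A picture is of the moment at which its call begins: read the wrist's pose just before it. camera_info takes no time and is no camera call; for the wrist camera it gives the pose at the moment of the call.
- bot.job_done(): hands the job in, once; it reports no verdict.
The state is a dict: "clock": time; "qpos": joint angles; "qd": joint speeds; "joint_efforts": joint torques, N m; "position": TCP position; "tool_rot": TCP orientation; "force": force on the tool from outside, world axes, zero at the start; "moment": the same for the moment, N m; "grip_width": finger opening in m.
Only numpy, scipy, OpenCV 4.12 (cv2) and the standard library are available. Lean on these libraries where they do the work, as an engineer would, in place of code of your own. Each camera call takes 0.05 s, during which the arm holds its last target.

## Working session

There is one attempt and no reset: what is moved stays moved. The work goes in short steps, Python scripts to look and compute and a shell command to move; the robot and the scene stay as the last step left them, time stands still between calls to the robot, and variables do not carry over. Pictures are saved under pics/ and viewed, and the job is handed in when it is done.

```bash
mkdir -p pics; ls; python3 - <<'E'
from workcell import bot
import cv2,json
for n in ["scene","side","wrist"]:
    im=bot.grab_frame(n); cv2.imwrite(f"pics/{n}0.png",im[:,:,::-1])
    print(n,bot.camera_info(n))
print(bot.observe())
E
```

```text
pics
scene {'fx': 543.2233636024088, 'fy': 543.2233636024088, 'cx': 313.89338148790563, 'cy': 233.68452063472168, 'rvec': array([ 2.34760648,  1.05200184, -0.31145568]), 'tvec': array([-0.31621372, -0.22494315,  1.5023211 ])}
side {'fx': 565.9760662648243, 'fy': 565.9760662648243, 'cx': 317.31240506076756, 'cy': 245.28925221625713, 'rvec': array([ 0.66554849, -2.71435706,  1.0523307 ]), 'tvec': array([0.39891504, 0.26910191, 1.35348191])}
wrist {'fx': 391.9761742527803, 'fy': 391.9761742527803, 'cx': 318.96664431676135, 'cy': 246.09564078641696, 'rvec': array([-2.3311807 ,  1.73267574,  0.24944301]), 'tvec': array([-0.62433427, -0.03609465,  0.38035665])}
{'clock': 0.15, 'qpos': array([ 1.20884   ,  0.52184899, -0.03631679,  1.59984759,  0.02119318,
        1.02111829, -0.11279747]), 'qd': array([-0.00087389, -0.00142631,  0.0003387 , -0.00345813,  0.00048243,
        0.00067502, -0.00078928]), 'joint_efforts': array([ 2.00788971e-03, -9.27393150e+01,  1.98058806e+00, -3.70060694e+01,
        1.79899199e-02,  6.27255271e-03, -1.62076744e-04]), 'position': array([ 0.17966941, -0.59836312,  0.23088614]), 'tool_rot': array([-1.57085203e+00,  8.35704804e-04, -1.27906313e+00]), 'force': array([ 0.05044512, -0.03482066, -1.40145087]), 'moment': array([0.00108508, 0.04724141, 0.00121094]), 'grip_width': 0.0848821370189295}
```

View pics/scene0.png

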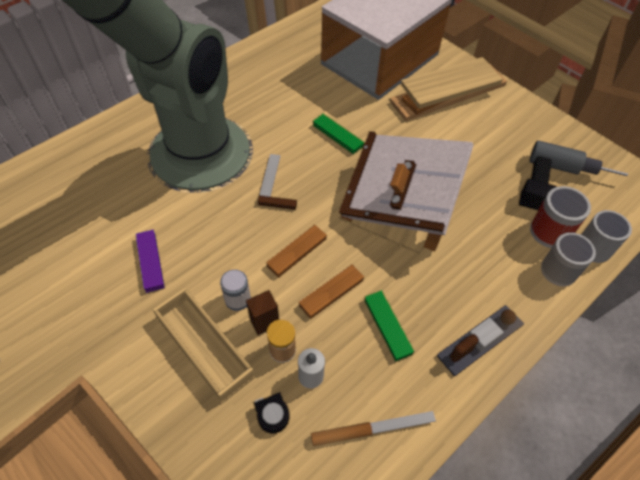

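View pics/side0.png

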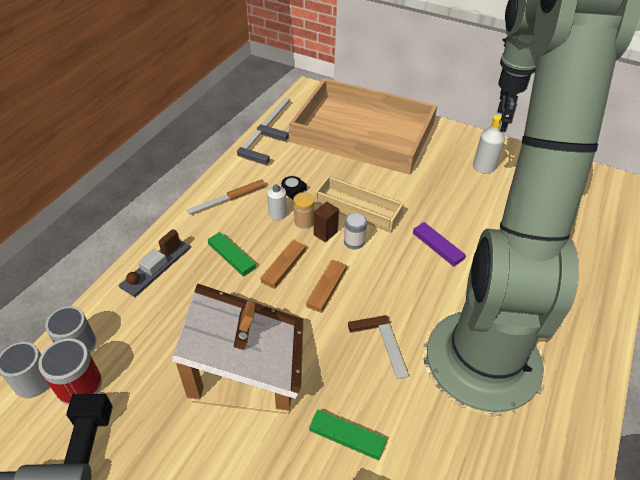

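View pics/wrist0.png

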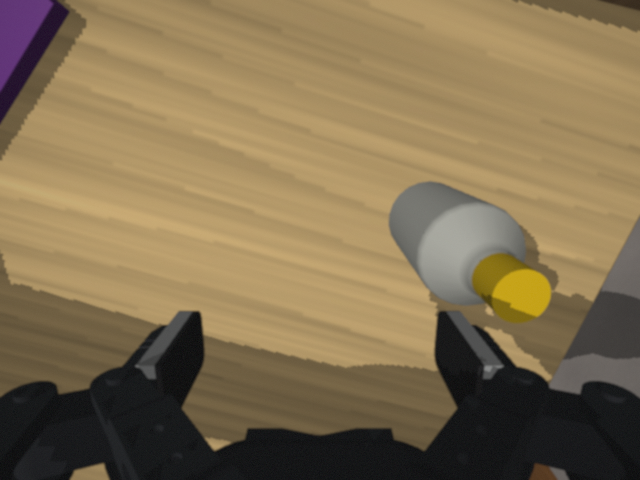

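The scene shows two mid-brown staves (scene ~(297,249), (331,290)), decoys in green and purple, tin (235,289), block (263,312), jar (281,340), bottle (311,367), tape (272,414), caddy (202,343), and the board (410,180) with the jaw part way down. I'll zoom in to pick features.

```bash
cat > h.py <<'E'
import numpy as np, cv2
from workcell import bot
def cam(n):
    c=bot.camera_info(n); K=np.array([[c['fx'],0,c['cx']],[0,c['fy'],c['cy']],[0,0,1.]])
    R=cv2.Rodrigues(np.array(c['rvec'],float))[0]; t=np.array(c['tvec'],float); return K,R,t
def ray(C,p):
    K,R,t=C; d=R.T@np.linalg.solve(K,np.array([p[0],p[1],1.])); return -R.T@t, d/np.linalg.norm(d)
def plane(C,p,z):
    o,d=ray(C,p); return o+d*(z-o[2])/d[2]
def tri(C1,p1,C2,p2):
    o1,d1=ray(C1,p1);o2,d2=ray(C2,p2)
    s=np.linalg.lstsq(np.stack([d1,-d2],1),o2-o1,rcond=None)[0]
    a=o1+d1*s[0];b=o2+d2*s[1]; return (a+b)/2, np.linalg.norm(a-b)
def proj(C,X):
    K,R,t=C; q=K@(R@np.asarray(X,float)+t); return q[:2]/q[2]
E
python3 - <<'E'
import cv2
a=cv2.imread("pics/scene0.png"); b=cv2.imread("pics/side0.png")
def z(im,x,y,w,h,s,n): cv2.imwrite(n,cv2.resize(im[y:y+h,x:x+w],None,fx=s,fy=s,interpolation=cv2.INTER_CUBIC))
z(a,330,120,160,140,5,"pics/s_bed.png"); z(a,140,210,240,200,3,"pics/s_kit.png")
z(b,160,270,160,140,5,"pics/d_bed.png"); z(b,180,160,260,160,3,"pics/d_kit.png")
E
```

```text
(no output)
```

View pics/s_bed.png

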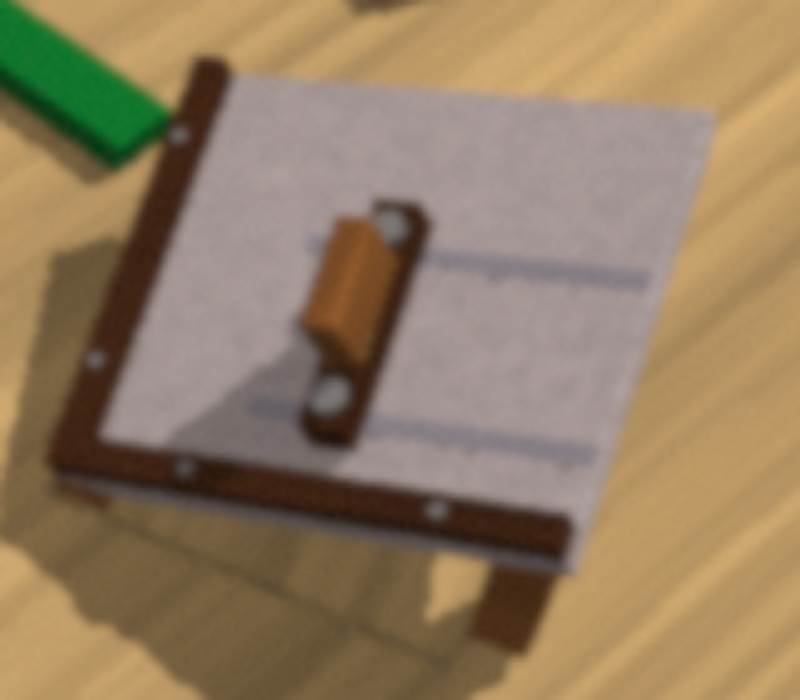

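View pics/d_bed.png

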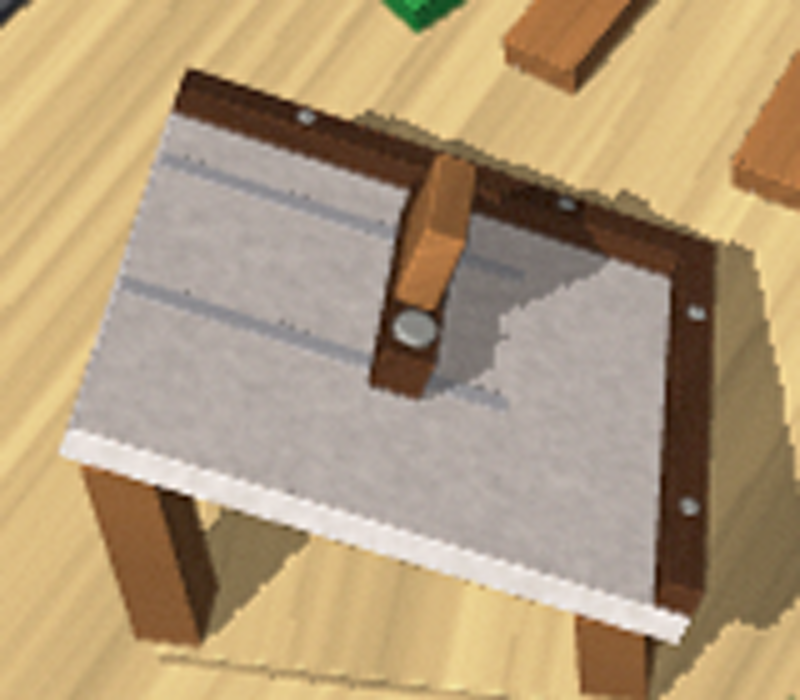

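View pics/s_kit.png

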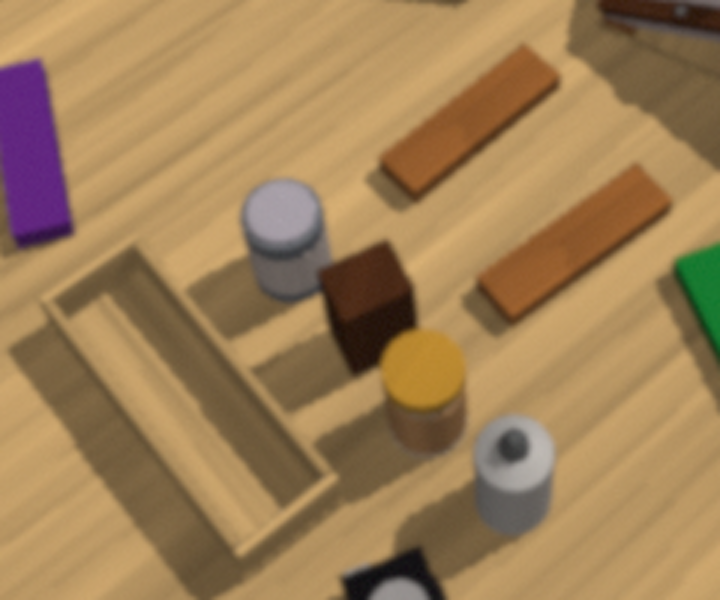

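View pics/d_kit.png

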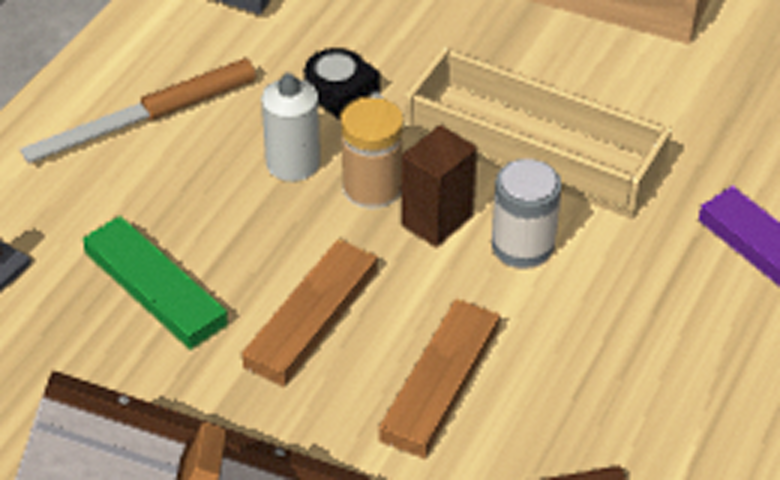

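```bash
python3 - <<'E'
from h import *
S=cam('scene');D=cam('side')
sb=lambda u,v:(330+(u+.5)/5-.5,120+(v+.5)/5-.5); db=lambda u,v:(160+(u+.5)/5-.5,270+(v+.5)/5-.5)
sk=lambda u,v:(140+(u+.5)/3-.5,210+(v+.5)/3-.5); dk=lambda u,v:(180+(u+.5)/3-.5,160+(v+.5)/3-.5)
def T(n,a,b):
    X,e=tri(S,a,D,b); print(n,np.round(X*1000,1),'gap',round(e*1000,1)); return X
O=T('O',sb(97,440),db(671,274)); Y=T('y218',sb(232,77),db(655,602)); P=T('x250y218',sb(714,110),db(64,437))
T('jaw cap up',sb(390,228),db(415,328)) 
T('handle top? hi-y',sb(0,0),db(0,0)) if 0 else None
print(np.linalg.norm(Y-O),np.linalg.norm(P-Y))
y=(Y-O)/np.linalg.norm(Y-O);x=(P-Y)/np.linalg.norm(P-Y);print('x',x,'y',y,'dot',x@y,'n',np.cross(x,y))
print('asin',np.degrees(np.arcsin([x[2],y[2]])))
# staves
for n,s,d in [('A',[(524,44),(560,78),(417,198),(380,162)],[(455,300),(500,318),(425,442),(380,430)]),
              ('B',[(637,164),(671,204),(513,322),(480,284)],[(340,240),(380,260),(283,372),(243,358)])]:
    p=[plane(S,sk(*u),.022) for u in s]; q=[plane(D,dk(*u),.022) for u in d]
    print(n,np.round(np.array(p)*1000),np.round(np.array(q)*1000))
# caddy rim outer corners
for n,a,b in [('c1',(135,243),(668,132)),('c2',(337,480),(447,52)) ,('c3',(240,555),(414,95)),('c4',(42,300),(633,212))]:
    print(n, np.round(plane(S,sk(*a),.051)*1000),np.round(plane(D,dk(*b),.051)*1000))
T('tin',sk(283,210),dk(528,181));T('jar',sk(424,366),dk(372,122));T('bot nozzle',sk(515,440),dk(290,82));
for a,b in [((387,243),(476,152)),((412,290),(438,127)),((320,273),(403,157))]: pass
print('block S',[np.round(plane(S,sk(*u),.095)*1000) for u in [(387,243),(413,288),(336,312),(320,273)]])
print('block D',[np.round(plane(D,dk(*u),.095)*1000) for u in [(440,126),(476,150),(438,178),(402,155)]])
for n in [(372,585)]: print('tape',np.round(plane(S,sk(395,585),.03)*1000),np.round(plane(D,dk(342,70),.03)*1000))
E
```

```text
O [433.5 153.   42.5] gap 1.2
y218 [340.3 334.6 102.2] gap 1.0
x250y218 [559.4 420.6 189.8] gap 0.6
jaw cap up [484.2 288.  142.2] gap 0.6
0.21264878431028708 0.25112747872570373
x [0.87240313 0.34251955 0.34870207] y [-0.43805531  0.85384281  0.28117609] dot 0.00834372178969377 n [-0.20142845 -0.3980497   0.89493765]
asin [20.40794856 16.33041008]
A [[403.  64.  22.]
 [448.  63.  22.]
 [457. -95.  22.]
 [413. -96.  22.]] [[452. -89.  22.]
 [407. -89.  22.]
 [405.  63.  22.]
 [444.  70.  22.]]
B [[ 548.   53.   22.]
 [ 591.   48.   22.]
 [ 584. -110.   22.]
 [ 545. -107.   22.]] [[ 579. -105.   22.]
 [ 534. -100.   22.]
 [ 547.   54.   22.]
 [ 586.   57.   22.]]
c1 [ 362. -285.   51.] [ 355. -354.   51.]
c2 [ 603. -286.   51.] [ 595. -357.   51.]
c3 [ 601. -365.   51.] [ 595. -285.   51.]
c4 [ 356. -361.   51.] [ 345. -239.   51.]
tin [ 432.7 -195.6   88.3] gap 2.1
jar [ 593.3 -197.5   88.3] gap 2.4
bot nozzle [ 678.3 -191.7  106.3] gap 0.6
block S [array([ 505., -159.,   95.]), array([ 545., -168.,   95.]), array([ 524., -219.,   95.]), array([ 493., -209.,   95.])]
block D [array([ 533., -215.,   95.]), array([ 490., -202.,   95.]), array([ 504., -154.,   95.]), array([ 546., -165.,   95.])]
tape [ 678. -298.   30.] [ 686. -304.   30.]
```

```bash
cat >> h.py <<'E'
def to(x,y,z,az):
    "world target in mm, tool-x azimuth deg -> dx dy dz yaw"
    s=bot.observe(); p=np.array(s['position'])*1000; R=cv2.Rodrigues(np.zeros(3))[0]
    r,pt,w=s['tool_rot']
    from scipy.spatial.transform import Rotation as Ro
    M=Ro.from_euler('xyz',[r,pt,w]).as_matrix()
    d=M.T@(np.array([x,y,z])-p); dy=(np.radians(az)-w+np.pi)%(2*np.pi)-np.pi
    print('dx %.1f dy %.1f dz %.1f yaw %.3f'%(*d,-dy),'| now',np.round(p,1),'az %.1f'%np.degrees(w),'rows',np.linalg.norm(d)/41.7,abs(dy)/.125, 't %.1f'%s['clock'],'F',np.round(s['force'],1),'w %.1f'%(s['grip_width']*1000))
E
python3 -c "
from h import *
to(500,-200,400,-45)"
```

```text
dx -289.5 dy -168.9 dz 421.4 yaw -0.494 | now [ 179.7 -598.4  230.9] az -73.3 rows 12.911934550928798 3.9493197092481793 t 0.1 F [ 0.1 -0.  -1.4] w 84.9
```

```bash
python3 -m crank '[{"dx":0,"dy":-80,"dz":0,"yaw":0},{"dx":0,"dy":-80,"dz":0,"yaw":0},{"dx":-290,"dy":-169,"dz":421,"yaw":-0.494},{"dx":-290,"dy":-169,"dz":421,"yaw":-0.494},{"dx":-290,"dy":-169,"dz":421,"yaw":-0.494},{"dx":-290,"dy":-169,"dz":421,"yaw":-0.494},{"dx":-290,"dy":-169,"dz":421,"yaw":-0.494},{"dx":-290,"dy":-169,"dz":421,"yaw":-0.494},{"dx":-290,"dy":-169,"dz":421,"yaw":-0.494},{"dx":-290,"dy":-169,"dz":421,"yaw":-0.494},{"dx":-290,"dy":-169,"dz":421,"yaw":-0.494},{"dx":-290,"dy":-169,"dz":421,"yaw":-0.494}]'; python3 -c "
from h import *
to(480,-150,420,-45)"
```

```text
dx -343.2 dy -188.9 dz 416.6 yaw -0.494 | now [ 179.7 -598.4  230.9] az -73.3 rows 13.713001022995492 3.9493197092481793 t 0.1 F [ 0.1 -0.  -1.4] w 84.9$[0]: bad value
```

```bash
python3 -m crank '[{"hand":0,"dx":0,"dy":-80,"dz":0,"yaw":0},{"hand":0,"dx":0,"dy":-80,"dz":0,"yaw":0},{"hand":0,"dx":-290,"dy":-169,"dz":421,"yaw":-0.494},{"hand":0,"dx":-290,"dy":-169,"dz":421,"yaw":-0.494},{"hand":0,"dx":-290,"dy":-169,"dz":421,"yaw":-0.494},{"hand":0,"dx":-290,"dy":-169,"dz":421,"yaw":-0.494},{"hand":0,"dx":-290,"dy":-169,"dz":421,"yaw":-0.494},{"hand":0,"dx":-290,"dy":-169,"dz":421,"yaw":-0.494},{"hand":0,"dx":-290,"dy":-169,"dz":421,"yaw":-0.494},{"hand":0,"dx":-290,"dy":-169,"dz":421,"yaw":-0.494},{"hand":0,"dx":-290,"dy":-169,"dz":421,"yaw":-0.494},{"hand":0,"dx":-290,"dy":-169,"dz":421,"yaw":-0.494}]'; python3 -c "
from h import *
to(460,-130,420,-90)"
```

```text
clock: 1.15
position: [0.4373, -0.2765, 0.3832]
tool_rot: [-1.571, -0.0, -0.785]
force: [1.5, -0.4, -0.2]
grip_width: 0.0852
dx -87.5 dy -36.8 dz 119.7 yaw 0.786 | now [ 437.3 -276.5  383.2] az -45.0 rows 3.663285932759976 6.284644630644117 t 1.1 F [ 1.5 -0.4 -0.2] w 85.2
```

```bash
python3 - <<'E'
from h import *
C=cam('wrist'); im=bot.grab_frame('wrist'); cv2.imwrite('pics/w1.png',im[:,:,::-1])
o,d=ray(C,(320,240)); print(o,d, plane(C,(320,100),0),plane(C,(20,100),0),plane(C,(620,100),0))
E
```

```text
[ 0.48850866 -0.22601277  0.52651186] [-0.1855507  -0.18860532 -0.96436454] [ 0.51656701 -0.19927483  0.        ] [0.24857169 0.06842307 0.        ] [ 0.78430836 -0.46671905  0.        ]
```

View pics/w1.png

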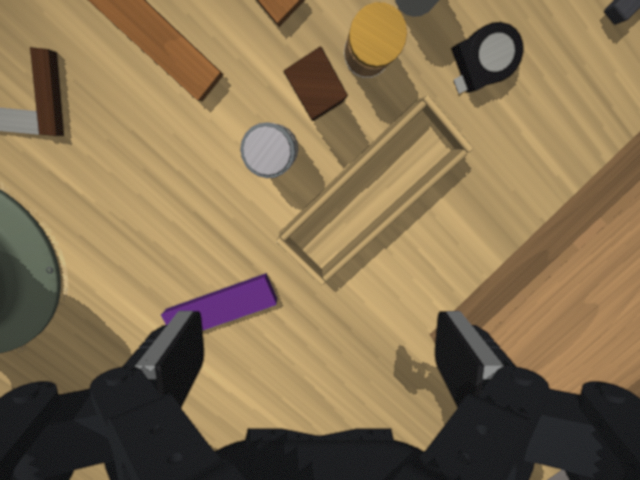

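The first wrist view shows tin (268,150), block (316,83), jar (377,35), caddy (375,190). I'll take a second place.

```bash
python3 -c "
from h import *
to(520,-200,400,0)"
```

```text
dx 6.4 dy -15.0 dz 104.0 yaw -0.777 | now [ 442.6 -269.6  384.6] az -44.5 rows 2.5243723021568836 6.216322995865475 t 1.2 F [ 4.7 11.1 -0.2] w 85.2
```

```bash
python3 -m crank '[{"hand":0,"dx":6,"dy":-15,"dz":104,"yaw":-0.777},{"hand":0,"dx":6,"dy":-15,"dz":104,"yaw":-0.777},{"hand":0,"dx":6,"dy":-15,"dz":104,"yaw":-0.777},{"hand":0,"dx":6,"dy":-15,"dz":104,"yaw":-0.777},{"hand":0,"dx":6,"dy":-15,"dz":104,"yaw":-0.777},{"hand":0,"dx":6,"dy":-15,"dz":104,"yaw":-0.777},{"hand":0,"dx":6,"dy":-15,"dz":104,"yaw":-0.777},{"hand":0,"dx":6,"dy":-15,"dz":104,"yaw":-0.777},{"hand":0,"dx":6,"dy":-15,"dz":104,"yaw":-0.777},{"hand":0,"dx":6,"dy":-15,"dz":104,"yaw":-0.777}]'; python3 - <<'E'
from h import *
C=cam('wrist'); im=bot.grab_frame('wrist'); cv2.imwrite('pics/w2.png',im[:,:,::-1])
import pickle; pickle.dump(C,open('w2.pkl','wb'))
E
```

```text
clock: 2.03
position: [0.5142, -0.2091, 0.3977]
tool_rot: [-1.571, 0.0, -0.01]
force: [-0.5, -0.0, 0.8]
grip_width: 0.0855
```

View pics/w2.png

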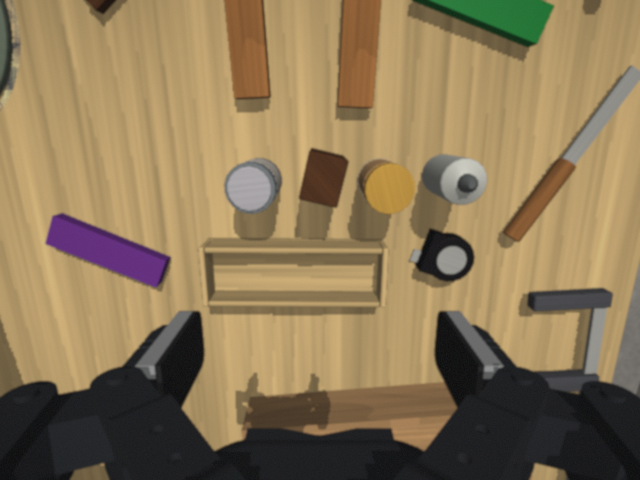

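The second view shows tin (252,188), block (324,178), jar (388,187), bottle (455,180), caddy rim (205-385, 240-305), stave ends and the tape (445,256). Zooming to measure.

```bash
python3 - <<'E'
import cv2
a=cv2.imread("pics/w2.png")
cv2.imwrite("pics/w2z.png",cv2.resize(a[140:315,195:495],None,fx=2.66667,fy=2.66667,interpolation=cv2.INTER_CUBIC))
E
```

```text
(no output)
```

View pics/w2z.png

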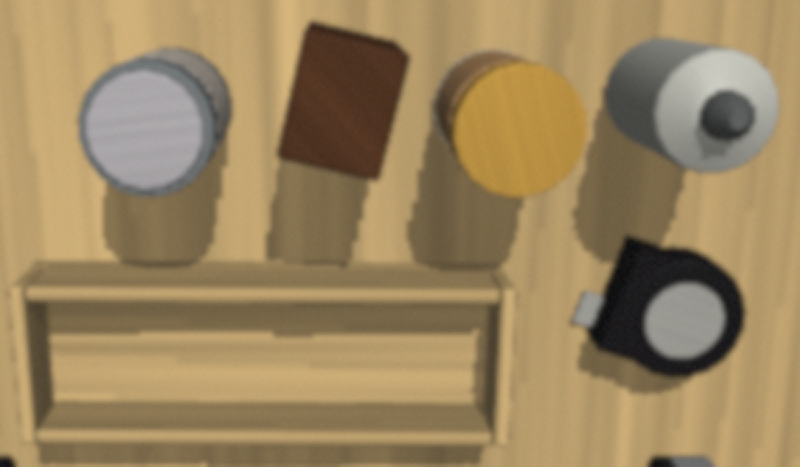

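```bash
python3 - <<'E'
from h import *
import pickle
C=pickle.load(open('w2.pkl','rb')); s=2.66667
q=lambda u,v:(195+(u+.5)/s-.5,140+(v+.5)/s-.5)
P=lambda u,v,z:np.round(plane(C,q(u,v),z)*1000,1)[:2]
print('tin',P(148,126,.09),'diam',P(80,126,.09),P(214,126,.09))
print('jar',P(520,129,.092),'diam',P(453,129,.092),P(587,129,.092))
print('block',[P(*u,.095) for u in [(307,25),(404,58),(376,180),(280,157)]])
print('bottle noz',P(729,115,.114),'body86',P(717,108,.086), P(655,108,.086),P(778,108,.086))
print('caddy rim outer: ',[P(*u,.051) for u in [(12,288),(514,288),(505,443),(22,443)]], 'inner',[P(*u,.051) for u in [(28,300),(497,300),(489,432),(37,432)]])
print('tape',P(685,318,.03))
# check w/ scene+side triangulation using new
S=cam('scene');D=cam('side')
w1=None
sk=lambda u,v:(140+(u+.5)/3-.5,210+(v+.5)/3-.5)
for n,a,b in [('tin',(148,126),(283,210)),('jar',(520,129),(424,366)),('noz',(729,115),(515,440)),('caddy+x-y out',(505,443),(240,555)),('caddy-x+y',(12,288),(135,243)),('bl',(376,180),(336,312))]:
    X,e=tri(C,q(*a),S,sk(*b)); print(n,np.round(X*1000,1),round(e*1000,1))
E
```

```text
tin [ 436.2 -197.3] diam [ 406.9 -197.1] [ 464.6 -197.6]
jar [ 596.  -199.8] diam [ 567.3 -199.6] [ 624.7 -200.1]
block [array([ 505.4, -155.5]), array([ 545.8, -169.3]), array([ 534.2, -220.8]), array([ 493. , -210.5])]
bottle noz [ 676.7 -191.9] body86 [ 681.8 -192.4] [ 655.  -192.2] [ 708.2 -192.6]
caddy rim outer:  [array([ 358.2, -280.8]), array([ 603.6, -283.1]), array([ 602.2, -365.6]), array([ 355.5, -363.3])] inner [array([ 365.5, -287. ]), array([ 595.5, -289.1]), array([ 593.8, -359.4]), array([ 363.7, -357.3])]
tape [ 695.8 -306.2]
tin [ 436.3 -197.3   95.4] 2.2
jar [ 595.2 -199.7   95.5] 0.8
noz [ 678.7 -192.6  108.7] 0.0
caddy+x-y out [ 601.7 -364.9   52.8] 0.5
caddy-x+y [ 355.6 -283.4   41. ] 1.4
bl [ 531.7 -220.5  108.6] 5.8
```

```bash
python3 -c "
from h import *
to(503,244,260,21.4)"
```

```text
dx -15.5 dy 137.7 dz 452.9 yaw -0.383 | now [ 514.3 -209.   397.7] az -0.5 rows 11.357753503173745 3.0633827936528952 t 2.1 F [-0.3 -0.8 -0.1] w 85.5
```

```bash
python3 -m crank '[{"hand":0.3,"dx":-15,"dy":138,"dz":453,"yaw":-0.383},{"hand":0.3,"dx":-15,"dy":138,"dz":453,"yaw":-0.383},{"hand":0.3,"dx":-15,"dy":138,"dz":453,"yaw":-0.383},{"hand":0.3,"dx":-15,"dy":138,"dz":453,"yaw":-0.383},{"hand":0.3,"dx":-15,"dy":138,"dz":453,"yaw":-0.383},{"hand":0.3,"dx":-15,"dy":138,"dz":453,"yaw":-0.383},{"hand":0.3,"dx":-15,"dy":138,"dz":453,"yaw":-0.383},{"hand":0.3,"dx":-15,"dy":138,"dz":453,"yaw":-0.383},{"hand":0.3,"dx":-15,"dy":138,"dz":453,"yaw":-0.383},{"hand":0.3,"dx":-15,"dy":138,"dz":453,"yaw":-0.383},{"hand":0.3,"dx":-15,"dy":138,"dz":453,"yaw":-0.383},{"hand":0.3,"dx":-15,"dy":138,"dz":453,"yaw":-0.383}]';python3 -m crank '[{"hand":0.3,"dx":0,"dy":0,"dz":0,"yaw":0},{"hand":0.3,"dx":0,"dy":0,"dz":0,"yaw":0},{"hand":0.3,"dx":0,"dy":0,"dz":0,"yaw":0}]'; python3 - <<'E'
from h import *
to(503,244,150,21.4)
C=cam('wrist'); im=bot.grab_frame('wrist'); cv2.imwrite('pics/w3.png',im[:,:,::-1])
E
```

```text
clock: 3.08
position: [0.5011, 0.2495, 0.2584]
tool_rot: [-1.569, 0.001, 0.379]
force: [-1.0, -0.2, -0.3]
grip_width: 0.0601
clock: 3.33
position: [0.5032, 0.2434, 0.2599]
tool_rot: [-1.571, 0.0, 0.374]
force: [0.1, 0.1, -0.1]
grip_width: 0.0593
dx 0.0 dy 109.9 dz 0.7 yaw 0.000 | now [503.2 243.4 259.9] az 21.4 rows 2.63483569665584 0.002066268386766268 t 3.3 F [ 0.1  0.1 -0.1] w 59.3
```

View pics/w3.png

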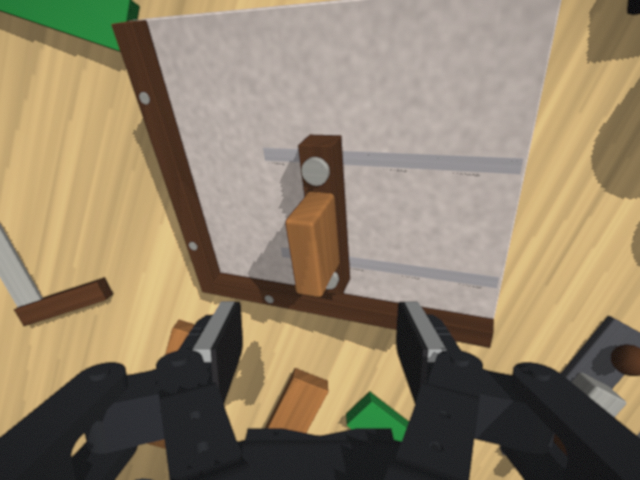

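```bash
python3 - <<'E'
from h import *
C=cam('wrist');D=cam('side')
db=lambda u,v:(160+(u+.5)/5-.5,270+(v+.5)/5-.5)
O=np.array([437.5,151.5,37])/1e3;x=np.array([.869,.3412,.358]);y=np.array([-.4505,.8437,.292]);n=np.cross(x,y)
B=lambda a,b,c:O+(a*x+b*y+c*n)/1e3
for q in [(0,0,0),(0,218,0),(250,218,0),(127,80,65),(127,80,44.5),(125,125,24),(0,0,16)]: print(q,np.round(B(*q)*1e3),np.round(proj(C,B(*q))),np.round(proj(D,B(*q))))
for a,b in [((217,272),(671,274)),((149,20),(655,602)),((316,171),(415,326))]: 
    X,e=tri(C,a,D,db(*b)); d=(X-O)*1e3; print(np.round(X*1e3,1),e,np.round([d@x,d@y,d@n],1))
E
```

```text
(0, 0, 0) [438. 152.  37.] [222. 271.] [293. 325.]
(0, 218, 0) [339. 335. 101.] [144.  19.] [291. 391.]
(250, 218, 0) [557. 421. 190.] [561. -35.] [174. 358.]
(127, 80, 65) [499. 235. 163.] [306. 256.] [249. 309.]
(127, 80, 44.5) [503. 244. 145.] [317. 239.] [246. 316.]
(125, 125, 24) [485. 290. 140.] [317. 165.] [242. 336.]
(0, 0, 16) [434. 145.  51.] [214. 281.] [295. 320.]
[434.  151.8  42. ] 0.002308688399795222 [-1.2  3.3  5. ]
[341.7 335.  100.5] 0.0020558710290899357 [  2.1 216.5  -0.4]
[485.7 285.6 139.4] 6.684145986075423e-05 [124.3 121.4  25.4]
```

```bash
python3 -m crank '[{"hand":0.3,"dx":0,"dy":30,"dz":0,"yaw":0},{"hand":0.3,"dx":0,"dy":60,"dz":0,"yaw":0},{"hand":0.3,"dx":0,"dy":80,"dz":0,"yaw":0},{"hand":0.3,"dx":0,"dy":96,"dz":0,"yaw":0},{"hand":0.3,"dx":0,"dy":108,"dz":0,"yaw":0},{"hand":0.3,"dx":0,"dy":108,"dz":0,"yaw":0},{"hand":0.3,"dx":0,"dy":108,"dz":0,"yaw":0}]'; python3 - <<'E'
from h import *
im=bot.grab_frame('side'); cv2.imwrite('pics/d4.png',cv2.resize(im[240:420,140:340,::-1],None,fx=3,fy=3))
O=np.array([437.5,151.5,37]);x=np.array([.869,.3412,.358])
p=bot.observe()['position']*1000; t=p+x*85; to(*t,21.4)
E
```

```text
clock: 3.97
position: [0.5032, 0.2436, 0.1522]
tool_rot: [-1.571, 0.0, 0.374]
force: [0.6, 0.2, 0.6]
grip_width: 0.0594
dx 79.4 dy -30.4 dz -0.0 yaw 0.001 | now [503.5 244.  152.7] az 21.4 rows 2.0381067864526847 0.005789114245228433 t 4.0 F [-0.2  0.2  0.9] w 59.7
```

View pics/d4.png

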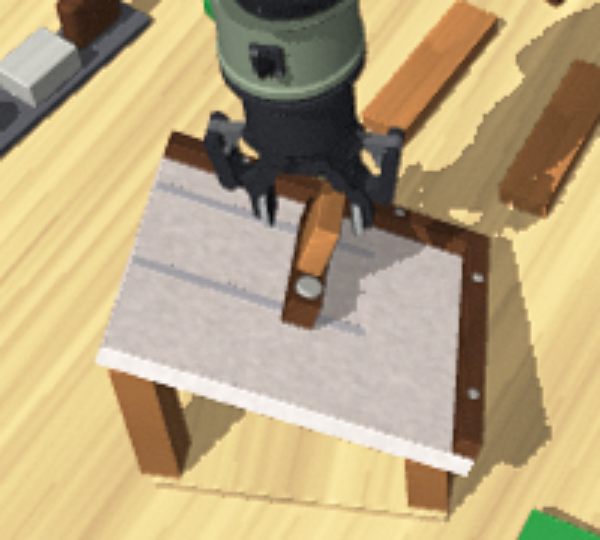

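```bash
python3 -m crank '[{"hand":0.3,"dx":8,"dy":-3,"dz":0,"yaw":0},{"hand":0.3,"dx":16,"dy":-6,"dz":0,"yaw":0},{"hand":0.3,"dx":24,"dy":-9,"dz":0,"yaw":0},{"hand":0.3,"dx":32,"dy":-12,"dz":0,"yaw":0},{"hand":0.3,"dx":40,"dy":-15,"dz":0,"yaw":0},{"hand":0.3,"dx":48,"dy":-18,"dz":0,"yaw":0},{"hand":0.3,"dx":56,"dy":-21,"dz":0,"yaw":0},{"hand":0.3,"dx":64,"dy":-25,"dz":0,"yaw":0},{"hand":0.3,"dx":72,"dy":-28,"dz":0,"yaw":0},{"hand":0.3,"dx":79,"dy":-30,"dz":0,"yaw":0},{"hand":0.3,"dx":84,"dy":-32,"dz":0,"yaw":0},{"hand":0.3,"dx":84,"dy":-32,"dz":0,"yaw":0}]'; python3 - <<'E'
from h import *
im=bot.grab_frame('side'); cv2.imwrite('pics/d5.png',cv2.resize(im[240:420,140:340,::-1],None,fx=3,fy=3))
E
```

```text
clock: 5.02
position: [0.5825, 0.2752, 0.1846]
tool_rot: [-1.571, -0.001, 0.374]
force: [-0.6, -0.6, 0.5]
grip_width: 0.06
```

View pics/d5.png

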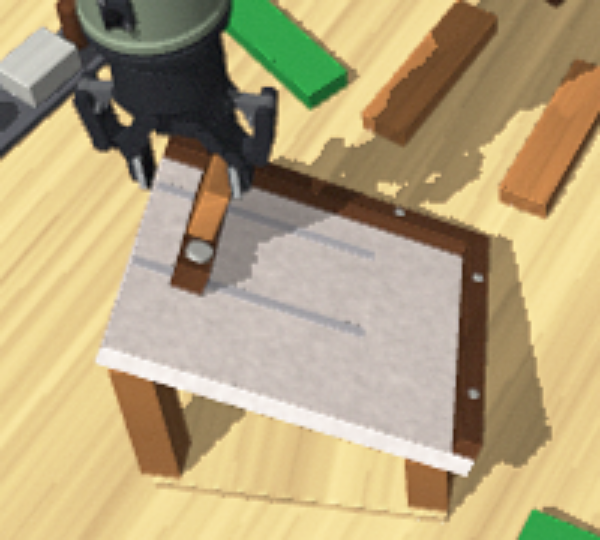

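```bash
cat >> h.py <<'E'
BO=np.array([437.5,151.5,37]);bx=np.array([.869,.3412,.358]);by=np.array([-.4505,.8437,.292]);bn=np.cross(bx,by)
def B(a,b,c): return BO+a*bx+b*by+c*bn
def bedplane(C,p,z):
    o,d=ray(C,p); o=o*1e3; k=((BO+z*bn-o)@bn)/(d@bn); X=o+k*d-BO; return np.round([X@bx,X@by],1)
E
python3 - <<'E'
from h import *
D=cam('side');print(bedplane(D,(206,323.3),25), bedplane(D,(160+415/5,270+326/5),25))
p=bot.observe()['position']*1000; to(*(p+bx*12),21.4)
E
```

```text
[206.3 119.3] [123.2 121.7]
dx 11.2 dy -4.3 dz -0.0 yaw 0.001 | now [582.  275.3 184.3] az 21.5 rows 0.2877327227933201 0.00851674985096551 t 5.1 F [0.2 0.7 0.7] w 59.9
```

```bash
python3 -m crank '[{"hand":0.3,"dx":0,"dy":-30,"dz":0,"yaw":0},{"hand":0.3,"dx":0,"dy":-70,"dz":0,"yaw":0},{"hand":0.3,"dx":0,"dy":-100,"dz":0,"yaw":0},{"hand":0,"dx":0,"dy":-120,"dz":0,"yaw":0},{"hand":0,"dx":0,"dy":-120,"dz":0,"yaw":0}]'; python3 -c "
from h import *
to(495,-100,330,0)"
```

```text
clock: 5.48
position: [0.5824, 0.2762, 0.3088]
tool_rot: [-1.57, -0.007, 0.375]
force: [-0.1, -0.0, 0.1]
grip_width: 0.0813
dx -218.9 dy -23.1 dz -318.1 yaw 0.375 | now [582.4 276.2 308.8] az 21.5 rows 9.276524058491486 2.9987524827821375 t 5.5 F [-0.1 -0.   0.1] w 81.3
```

```bash
python3 -m crank '[{"hand":0,"dx":-219,"dy":-25,"dz":-318,"yaw":0.375},{"hand":0,"dx":-219,"dy":-25,"dz":-318,"yaw":0.375},{"hand":0,"dx":-219,"dy":-25,"dz":-318,"yaw":0.375},{"hand":0,"dx":-219,"dy":-25,"dz":-318,"yaw":0.375},{"hand":0,"dx":-219,"dy":-25,"dz":-318,"yaw":0.375},{"hand":0,"dx":-219,"dy":-25,"dz":-318,"yaw":0.375},{"hand":0,"dx":-219,"dy":-25,"dz":-318,"yaw":0.375},{"hand":0,"dx":-219,"dy":-25,"dz":-318,"yaw":0.375},{"hand":0,"dx":-219,"dy":-25,"dz":-318,"yaw":0.375},{"hand":0,"dx":-219,"dy":-25,"dz":-318,"yaw":0.375},{"hand":0,"dx":-219,"dy":-25,"dz":-318,"yaw":0.375},{"hand":0,"dx":-219,"dy":-25,"dz":-318,"yaw":0.375}]'; python3 - <<'E'
from h import *
C=cam('wrist'); im=bot.grab_frame('wrist'); cv2.imwrite('pics/w6.png',im[:,:,::-1])
hsv=cv2.cvtColor(im,cv2.COLOR_RGB2HSV)
for c in [(150,238),(100,200)]: pass
m=cv2.inRange(hsv,(5,130,60),(16,255,230)); cs,_=cv2.findContours(cv2.morphologyEx(m,cv2.MORPH_OPEN,np.ones((5,5))),cv2.RETR_EXTERNAL,cv2.CHAIN_APPROX_SIMPLE)
for c in cs:
    if cv2.contourArea(c)>1000:
        r=cv2.minAreaRect(c); b=cv2.boxPoints(r); P=np.array([plane(C,q,.022)*1000 for q in b])[:,:2]
        print(np.round(r[0]),np.round(P),'c',np.round(P.mean(0),1),'sides',[round(np.linalg.norm(P[i]-P[i-1])) for i in range(4)])
E
```

```text
clock: 6.48
position: [0.4939, -0.1016, 0.3289]
tool_rot: [-1.571, -0.001, -0.001]
force: [0.2, 0.7, 0.3]
grip_width: 0.0854
[344. 287.] [[ 491. -243.]
 [ 509. -171.]
 [ 559. -185.]
 [ 543. -258.]] c [ 525.5 -214.3] sides [54, 75, 52, 76]
[570. 295.] [[ 763. -267.]
 [ 825. -166.]
 [ 848. -184.]
 [ 787. -287.]] c [ 805.9 -226.2] sides [32, 118, 30, 120]
[383. 126.] [[ 538. -106.]
 [ 547.   54.]
 [ 590.   51.]
 [ 586. -110.]] c [565.3 -27.7] sides [49, 160, 44, 160]
[258. 114.] [[405.  63.]
 [448.  66.]
 [455. -94.]
 [407. -97.]] c [428.8 -15.3] sides [160, 43, 160, 48]
[121.  59.] [[242.  19.]
 [317.  82.]
 [332.  68.]
 [256.   4.]] c [286.8  43.2] sides [21, 98, 20, 99]
```

View pics/w6.png

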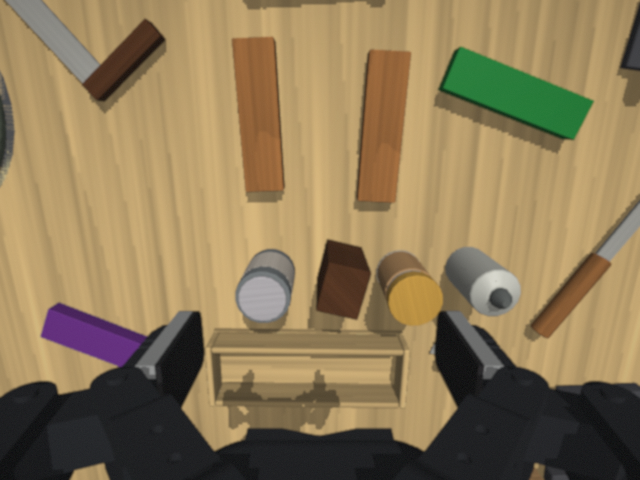

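```bash
python3 -c "
from h import *
to(430,-15,60,2.5)"
```

```text
dx -64.2 dy 268.8 dz 85.5 yaw -0.043 | now [ 494.1 -100.6  328.8] az 0.0 rows 6.93756847016015 0.34581847036151814 t 6.5 F [-0.5  0.7 -0.6] w 85.6
```

```bash
python3 -m crank '[{"hand":0,"dx":-64,"dy":268,"dz":85,"yaw":-0.043},{"hand":0,"dx":-64,"dy":268,"dz":85,"yaw":-0.043},{"hand":0,"dx":-64,"dy":268,"dz":85,"yaw":-0.043},{"hand":0,"dx":-64,"dy":268,"dz":85,"yaw":-0.043},{"hand":0,"dx":-64,"dy":268,"dz":85,"yaw":-0.043},{"hand":0,"dx":-64,"dy":268,"dz":85,"yaw":-0.043},{"hand":0,"dx":-64,"dy":268,"dz":85,"yaw":-0.043},{"hand":0,"dx":-64,"dy":268,"dz":85,"yaw":-0.043},{"hand":0,"dx":-64,"dy":268,"dz":85,"yaw":-0.043},{"hand":0,"dx":-64,"dy":268,"dz":85,"yaw":-0.043}]'; python3 -c "
from h import *
to(430,-15,5,2.5)"
```

```text
clock: 7.37
position: [0.4307, -0.0154, 0.0615]
tool_rot: [-1.571, -0.001, 0.045]
force: [0.8, -0.2, 0.2]
grip_width: 0.0855
dx -0.7 dy 56.5 dz 0.5 yaw 0.001 | now [430.7 -15.4  61.5] az 2.6 rows 1.3541808731091558 0.007351480747992412 t 7.4 F [ 0.8 -0.2  0.2] w 85.5
```

```bash
python3 -m crank '[{"hand":0,"dx":0,"dy":25,"dz":0,"yaw":0},{"hand":0,"dx":0,"dy":45,"dz":0,"yaw":0},{"hand":0,"dx":0,"dy":55,"dz":0,"yaw":0},{"hand":0,"dx":0,"dy":55,"dz":0,"yaw":0},{"hand":0.7,"dx":0,"dy":55,"dz":0,"yaw":0},{"hand":0.7,"dx":0,"dy":55,"dz":0,"yaw":0},{"hand":0.7,"dx":0,"dy":55,"dz":0,"yaw":0},{"hand":0.7,"dx":0,"dy":55,"dz":0,"yaw":0},{"hand":0.7,"dx":0,"dy":55,"dz":0,"yaw":0}]' 40; python3 - <<'E'
from h import *
to(*B(62,95,60),28.1)
im=bot.grab_frame('wrist'); cv2.imwrite('pics/w7.png',im[:,:,::-1])
E
```

```text
clock: 8.12
position: [0.4306, -0.0165, 0.0067]
tool_rot: [-1.571, -0.002, 0.042]
force: [-0.1, -0.8, 13.7]
grip_width: 0.0426
dx 16.5 dy -133.4 dz 243.9 yaw -0.448 | now [430.6 -16.5   6.7] az 2.4 rows 6.678338525033716 3.5840539987175717 t 8.1 F [-0.1 -0.8 13.7] w 42.6
```

View pics/w7.png

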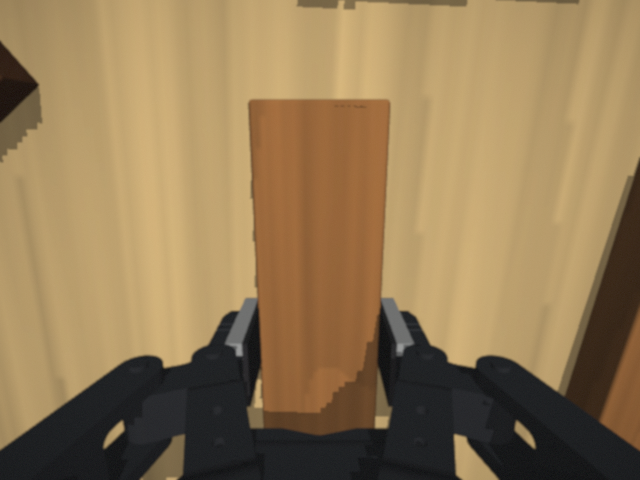

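```bash
python3 -m crank '[{"hand":0.7,"dx":0,"dy":-40,"dz":0,"yaw":0},{"hand":0.7,"dx":0,"dy":-80,"dz":0,"yaw":0},{"hand":0.7,"dx":0,"dy":-120,"dz":0,"yaw":0},{"hand":0.7,"dx":0,"dy":-160,"dz":0,"yaw":0},{"hand":0.7,"dx":8,"dy":-180,"dz":60,"yaw":-0.15},{"hand":0.7,"dx":12,"dy":-180,"dz":120,"yaw":-0.3},{"hand":0.7,"dx":16,"dy":-180,"dz":180,"yaw":-0.448},{"hand":0.7,"dx":16,"dy":-180,"dz":220,"yaw":-0.448},{"hand":0.7,"dx":16,"dy":-180,"dz":244,"yaw":-0.448},{"hand":0.7,"dx":16,"dy":-180,"dz":244,"yaw":-0.448},{"hand":0.7,"dx":16,"dy":-180,"dz":244,"yaw":-0.448},{"hand":0.7,"dx":16,"dy":-180,"dz":244,"yaw":-0.448}]'; python3 - <<'E'
from h import *
to(*B(62,95,38),28.1)
im=bot.grab_frame('side'); cv2.imwrite('pics/d8.png',cv2.resize(im[200:420,140:400,::-1],None,fx=2.5,fy=2.5))
E
```

```text
clock: 9.17
position: [0.4346, 0.2304, 0.1862]
tool_rot: [-1.57, -0.0, 0.495]
force: [0.2, -0.8, -1.5]
grip_width: 0.0428
dx 8.7 dy 65.5 dz 2.8 yaw 0.004 | now [434.6 230.4 186.2] az 28.4 rows 1.5867320321983371 0.03581351326211646 t 9.2 F [ 0.2 -0.8 -1.5] w 42.8
```

View pics/d8.png

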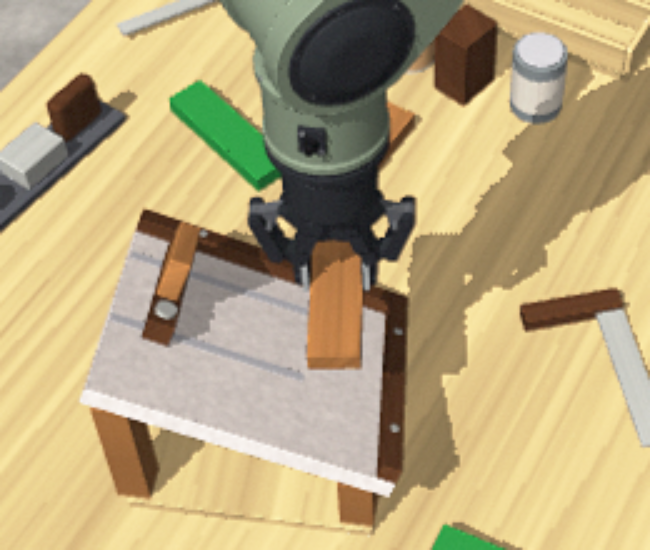

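```bash
python3 -m crank '[{"hand":0.7,"dx":4,"dy":25,"dz":1,"yaw":0},{"hand":0.7,"dx":8,"dy":45,"dz":3,"yaw":0},{"hand":0.7,"dx":8,"dy":60,"dz":3,"yaw":0},{"hand":0.7,"dx":8,"dy":66,"dz":3,"yaw":0},{"hand":0.7,"dx":8,"dy":69,"dz":3,"yaw":0},{"hand":0.7,"dx":8,"dy":72,"dz":3,"yaw":0},{"hand":0.7,"dx":8,"dy":75,"dz":3,"yaw":0},{"hand":0.7,"dx":8,"dy":75,"dz":3,"yaw":0}]' 20; python3 - <<'E'
from h import *
im=bot.grab_frame('side'); cv2.imwrite('pics/d9.png',cv2.resize(im[240:420,140:340,::-1],None,fx=3,fy=3))
E
```

```text
clock: 9.88
position: [0.4412, 0.2343, 0.111]
tool_rot: [-1.571, -0.0, 0.49]
force: [-0.7, -1.6, -0.5]
grip_width: 0.0426
```

View pics/d9.png

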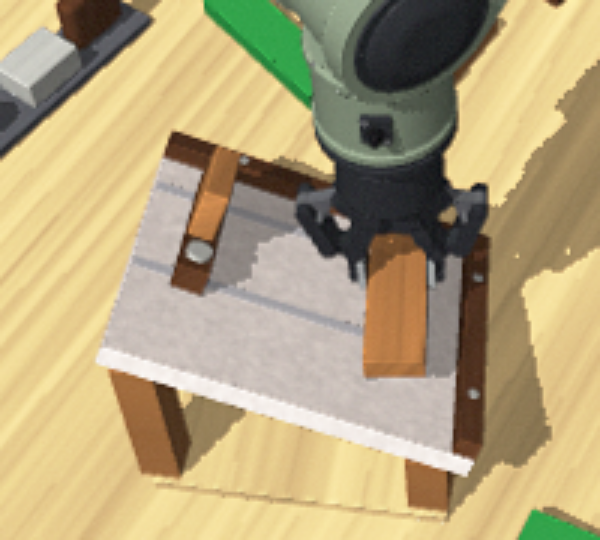

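```bash
python3 -m crank '[{"hand":0.7,"dx":0,"dy":3,"dz":0,"yaw":0},{"hand":0.7,"dx":0,"dy":6,"dz":0,"yaw":0},{"hand":0.7,"dx":0,"dy":9,"dz":0,"yaw":0},{"hand":0.7,"dx":0,"dy":9,"dz":0,"yaw":0}]' 20; python3 - <<'E'
from h import *
im=bot.grab_frame('side'); cv2.imwrite('pics/d10.png',cv2.resize(im[240:420,140:340,::-1],None,fx=3,fy=3))
E
```

```text
clock: 10.27
position: [0.4408, 0.2346, 0.1013]
tool_rot: [-1.571, 0.001, 0.491]
force: [-0.5, -1.7, -0.2]
grip_width: 0.0431
```

View pics/d10.png

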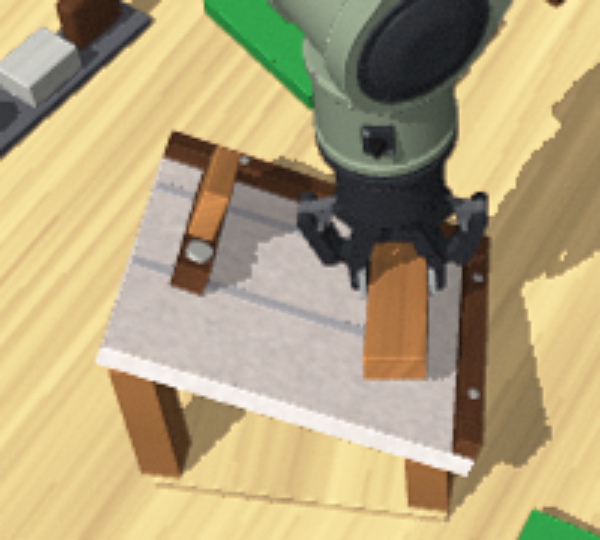

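```bash
python3 -m crank '[{"hand":0.7,"dx":0,"dy":3,"dz":0,"yaw":0},{"hand":0.7,"dx":0,"dy":5,"dz":0,"yaw":0},{"hand":0.7,"dx":0,"dy":5,"dz":0,"yaw":0},{"hand":0.2,"dx":0,"dy":3,"dz":0,"yaw":0},{"hand":0.0,"dx":0,"dy":0,"dz":0,"yaw":0},{"hand":0,"dx":0,"dy":0,"dz":0,"yaw":0},{"hand":0,"dx":0,"dy":-20,"dz":0,"yaw":0},{"hand":0,"dx":0,"dy":-60,"dz":0,"yaw":0},{"hand":0,"dx":0,"dy":-100,"dz":0,"yaw":0},{"hand":0,"dx":0,"dy":-140,"dz":0,"yaw":0},{"hand":0,"dx":0,"dy":-160,"dz":0,"yaw":0}]' 20; python3 - <<'E'
from h import *
im=bot.grab_frame('side'); cv2.imwrite('pics/d11.png',cv2.resize(im[240:420,140:340,::-1],None,fx=3,fy=3))
to(565,-28,200,-3)
E
```

```text
clock: 11.23
position: [0.4415, 0.2356, 0.2662]
tool_rot: [-1.571, -0.004, 0.491]
force: [0.5, -0.4, -0.3]
grip_width: 0.0854
dx -16.8 dy 68.1 dz -290.6 yaw 0.543 | now [442.4 236.  268.1] az 28.1 rows 7.169186250752331 4.3466473024602585 t 11.3 F [0.9 0.2 5.2] w 85.7
```

View pics/d11.png

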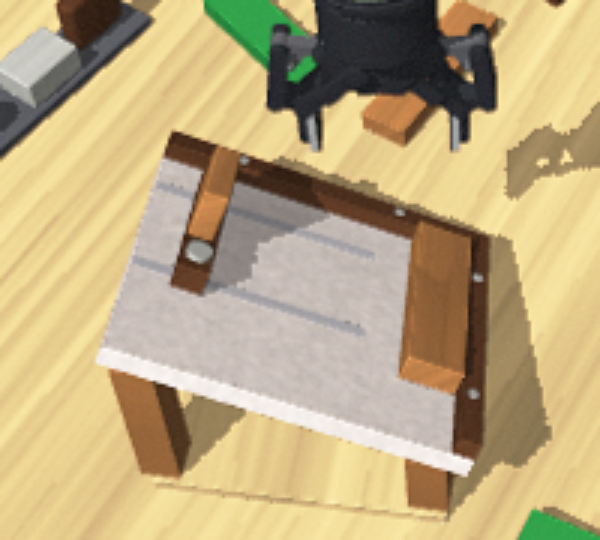

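First stave sits in the corner. Next stave B, re-measured from the wrist first.

```bash
python3 -c "
from h import *
to(565,-110,250,-3)"
```

```text
dx -55.1 dy 17.9 dz -362.9 yaw 0.543 | now [442.4 236.  268.1] az 28.1 rows 8.813894844261531 4.3466473024602585 t 11.3 F [0.9 0.2 5.2] w 85.7
```

```bash
python3 -m crank '[{"hand":0,"dx":-55,"dy":18,"dz":-363,"yaw":0.543},{"hand":0,"dx":-55,"dy":18,"dz":-363,"yaw":0.543},{"hand":0,"dx":-55,"dy":18,"dz":-363,"yaw":0.543},{"hand":0,"dx":-55,"dy":18,"dz":-363,"yaw":0.543},{"hand":0,"dx":-55,"dy":18,"dz":-363,"yaw":0.543},{"hand":0,"dx":-55,"dy":18,"dz":-363,"yaw":0.543},{"hand":0,"dx":-55,"dy":18,"dz":-363,"yaw":0.543},{"hand":0,"dx":-55,"dy":18,"dz":-363,"yaw":0.543},{"hand":0,"dx":-55,"dy":18,"dz":-363,"yaw":0.543},{"hand":0,"dx":-55,"dy":18,"dz":-363,"yaw":0.543},{"hand":0,"dx":-55,"dy":18,"dz":-363,"yaw":0.543},{"hand":0,"dx":-55,"dy":18,"dz":-363,"yaw":0.543}]'; cat >> h.py <<'E'
def staves(C,im,z=.022):
    hsv=cv2.cvtColor(im,cv2.COLOR_RGB2HSV)
    m=cv2.inRange(hsv,(5,130,60),(16,255,230)); cs,_=cv2.findContours(cv2.morphologyEx(m,cv2.MORPH_OPEN,np.ones((5,5))),cv2.RETR_EXTERNAL,cv2.CHAIN_APPROX_SIMPLE)
    for c in cs:
        if cv2.contourArea(c)>1000:
            r=cv2.minAreaRect(c); b=cv2.boxPoints(r); P=np.array([plane(C,q,z)*1000 for q in b])[:,:2]
            print(np.round(r[0]),np.round(P).tolist(),'c',np.round(P.mean(0),1),'sides',[round(np.linalg.norm(P[i]-P[i-1])) for i in range(4)])
E
python3 - <<'E'
from h import *
C=cam('wrist'); im=bot.grab_frame('wrist'); cv2.imwrite('pics/w12.png',im[:,:,::-1]); staves(C,im)
to(565,-28,60,-3)
E
```

```text
clock: 12.28
position: [0.5634, -0.1108, 0.2437]
tool_rot: [-1.57, 0.0, -0.052]
force: [-0.2, 0.8, -0.0]
grip_width: 0.0852
[271. 318.] [[473.0, -252.0], [493.0, -176.0], [545.0, -188.0], [527.0, -266.0]] c [ 509.4 -220.4] sides [56, 79, 53, 80]
[563. 308.] [[762.0, -265.0], [825.0, -165.0], [849.0, -184.0], [787.0, -287.0]] c [ 805.8 -225.6] sides [33, 118, 30, 120]
[315. 112.] [[549.0, 53.0], [590.0, 50.0], [584.0, -108.0], [537.0, -106.0]] c [565.  -27.7] sides [159, 41, 159, 47]
dx -2.6 dy 183.9 dz 82.2 yaw 0.002 | now [ 563.4 -110.3  243.9] az -2.9 rows 4.831100926433226 0.012740077059291366 t 12.3 F [-0.3  0.5  0.3] w 85.3
```

View pics/w12.png

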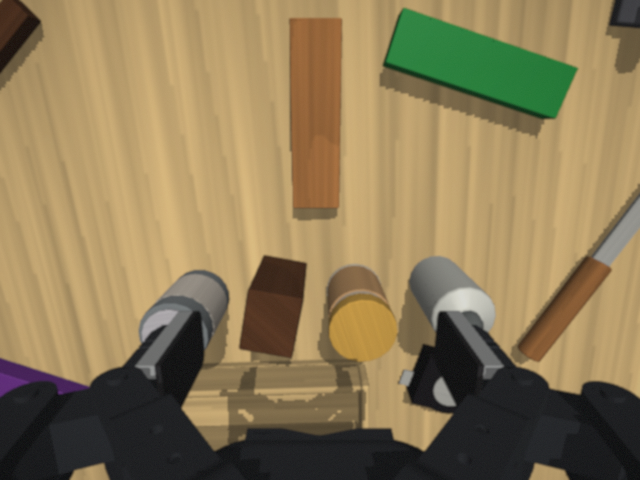

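Stave B is unchanged at (565,-28), azimuth about -3°.

```bash
python3 -m crank '[{"hand":0,"dx":-2,"dy":0,"dz":40,"yaw":0},{"hand":0,"dx":-2,"dy":40,"dz":82,"yaw":0},{"hand":0,"dx":-2,"dy":80,"dz":82,"yaw":0},{"hand":0,"dx":-2,"dy":120,"dz":82,"yaw":0},{"hand":0,"dx":-2,"dy":160,"dz":82,"yaw":0},{"hand":0,"dx":-2,"dy":195,"dz":82,"yaw":0},{"hand":0,"dx":-2,"dy":215,"dz":82,"yaw":0},{"hand":0,"dx":-2,"dy":230,"dz":82,"yaw":0},{"hand":0,"dx":-2,"dy":238,"dz":82,"yaw":0},{"hand":0,"dx":-2,"dy":238,"dz":82,"yaw":0}]' 40; python3 -m crank '[{"hand":0.7,"dx":0,"dy":0,"dz":0,"yaw":0},{"hand":0.7,"dx":0,"dy":0,"dz":0,"yaw":0},{"hand":0.7,"dx":0,"dy":0,"dz":0,"yaw":0},{"hand":0.7,"dx":0,"dy":0,"dz":0,"yaw":0},{"hand":0.7,"dx":0,"dy":0,"dz":0,"yaw":0},{"hand":0.7,"dx":0,"dy":-40,"dz":0,"yaw":0},{"hand":0.7,"dx":0,"dy":-80,"dz":0,"yaw":0},{"hand":0.7,"dx":0,"dy":-120,"dz":0,"yaw":0},{"hand":0.7,"dx":0,"dy":-160,"dz":0,"yaw":0},{"hand":0.7,"dx":0,"dy":-200,"dz":0,"yaw":0},{"hand":0.7,"dx":0,"dy":-200,"dz":0,"yaw":0},{"hand":0.7,"dx":0,"dy":-200,"dz":0,"yaw":0}]' 40; python3 -c "
from h import *
to(*B(105,95,38),28.1); print(B(105,95,38))"
```

```text
clock: 13.17
position: [0.565, -0.0283, 0.0048]
tool_rot: [-1.57, 0.002, -0.05]
force: [-0.5, -0.3, 0.4]
grip_width: 0.0855
clock: 14.17
position: [0.5668, -0.0297, 0.2084]
tool_rot: [-1.571, -0.004, -0.053]
force: [-0.3, -0.7, -2.5]
grip_width: 0.0426
dx -103.5 dy 71.7 dz 276.4 yaw -0.543 | now [566.8 -29.7 208.4] az -3.0 rows 7.28352757974029 4.344893650717079 t 14.2 F [-0.3 -0.7 -2.5] w 42.6
[478.2557604 251.706474  136.0316642]
```

```bash
python3 -m crank '[{"hand":0.7,"dx":-15,"dy":0,"dz":40,"yaw":-0.09},{"hand":0.7,"dx":-30,"dy":0,"dz":80,"yaw":-0.18},{"hand":0.7,"dx":-45,"dy":0,"dz":120,"yaw":-0.27},{"hand":0.7,"dx":-60,"dy":0,"dz":160,"yaw":-0.36},{"hand":0.7,"dx":-75,"dy":0,"dz":200,"yaw":-0.45},{"hand":0.7,"dx":-90,"dy":0,"dz":240,"yaw":-0.543},{"hand":0.7,"dx":-103,"dy":0,"dz":276,"yaw":-0.543},{"hand":0.7,"dx":-103,"dy":20,"dz":276,"yaw":-0.543},{"hand":0.7,"dx":-103,"dy":40,"dz":276,"yaw":-0.543},{"hand":0.7,"dx":-103,"dy":60,"dz":276,"yaw":-0.543},{"hand":0.7,"dx":-103,"dy":70,"dz":276,"yaw":-0.543},{"hand":0.7,"dx":-103,"dy":70,"dz":276,"yaw":-0.543}]' 20; python3 -m crank '[{"hand":0.7,"dx":0,"dy":4,"dz":0,"yaw":0},{"hand":0.7,"dx":0,"dy":8,"dz":0,"yaw":0},{"hand":0.7,"dx":0,"dy":12,"dz":0,"yaw":0},{"hand":0.7,"dx":0,"dy":16,"dz":0,"yaw":0},{"hand":0.7,"dx":0,"dy":20,"dz":0,"yaw":0},{"hand":0.7,"dx":0,"dy":20,"dz":0,"yaw":0}]' 20; python3 - <<'E'
from h import *
p=bot.observe()['position']*1000-BO; print(p@bx,p@by,p@bn)
im=bot.grab_frame('side'); cv2.imwrite('pics/d13.png',cv2.resize(im[240:420,140:340,::-1],None,fx=3,fy=3))
E
```

```text
clock: 15.17
position: [0.4761, 0.2507, 0.1334]
tool_rot: [-1.571, 0.004, 0.491]
force: [-0.5, 0.5, -2.1]
grip_width: 0.0426
clock: 15.67
position: [0.4772, 0.2514, 0.1152]
tool_rot: [-1.571, 0.0, 0.491]
force: [-0.5, -1.6, 0.0]
grip_width: 0.0426
96.60125635893826 89.23576613813916 19.90345826735681
```

View pics/d13.png

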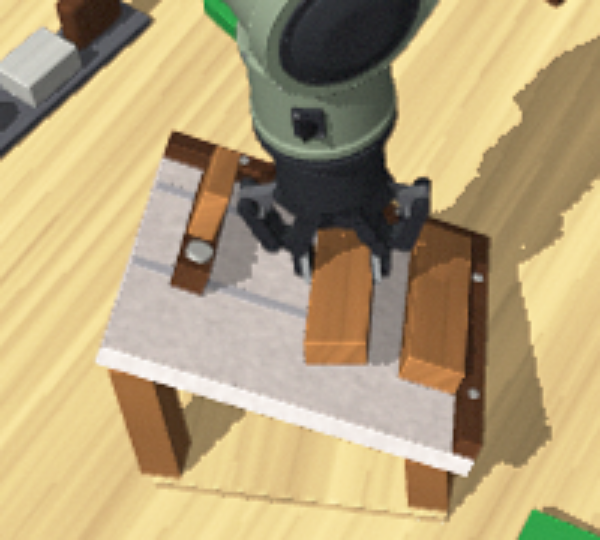

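```bash
python3 -m crank '[{"hand":0.7,"dx":0,"dy":3,"dz":0,"yaw":0},{"hand":0.7,"dx":0,"dy":3,"dz":0,"yaw":0},{"hand":0.2,"dx":0,"dy":0,"dz":0,"yaw":0},{"hand":0.0,"dx":0,"dy":0,"dz":0,"yaw":0},{"hand":0,"dx":0,"dy":0,"dz":0,"yaw":0},{"hand":0,"dx":0,"dy":-20,"dz":0,"yaw":0},{"hand":0,"dx":0,"dy":-60,"dz":0,"yaw":0},{"hand":0,"dx":0,"dy":-100,"dz":0,"yaw":0},{"hand":0,"dx":0,"dy":-140,"dz":0,"yaw":0},{"hand":0,"dx":0,"dy":-150,"dz":0,"yaw":0},{"hand":0,"dx":0,"dy":-150,"dz":0,"yaw":0}]' 20; python3 - <<'E'
from h import *
im=bot.grab_frame('side'); cv2.imwrite('pics/d14.png',cv2.resize(im[240:420,140:340,::-1],None,fx=3,fy=3))
im=bot.grab_frame('scene'); cv2.imwrite('pics/s14.png',im[:,:,::-1])
print(B(208,80,44.5),B(208,80,48)); to(*(B(208,80,48)+[0,0,100]),21.4)
E
```

```text
clock: 16.63
position: [0.4784, 0.2523, 0.2691]
tool_rot: [-1.571, -0.005, 0.49]
force: [0.1, -0.6, -0.2]
grip_width: 0.0854
[573.2045681  271.4968985  174.29042255] [572.4961184 270.044304  177.3945232]
dx 92.7 dy -11.6 dz -28.3 yaw 0.117 | now [477.4 251.3 265.7] az 28.1 rows 2.3407956738995535 0.9373377241915968 t 16.7 F [-0.3 -0.4 -0.6] w 85.5
```

View pics/d14.png

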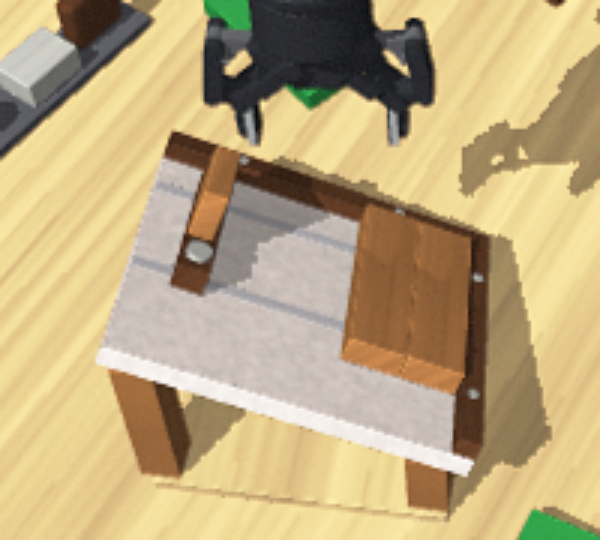

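View pics/s14.png

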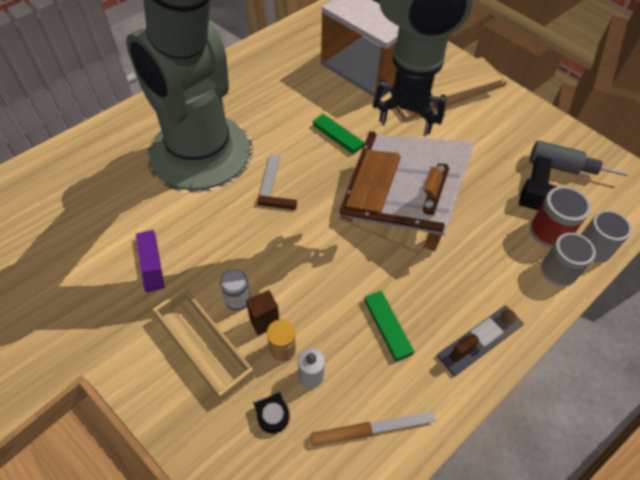

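```bash
python3 -c "
from h import *
to(576,272.5,265,21.4)"; python3 -m crank '[{"hand":0.3,"dx":40,"dy":0,"dz":-12,"yaw":0.117},{"hand":0.3,"dx":80,"dy":0,"dz":-25,"yaw":0.117},{"hand":0.3,"dx":97,"dy":0,"dz":-28,"yaw":0.117},{"hand":0.3,"dx":97,"dy":0,"dz":-28,"yaw":0.117},{"hand":0.3,"dx":97,"dy":0,"dz":-28,"yaw":0.117},{"hand":0.3,"dx":97,"dy":0,"dz":-28,"yaw":0.117}]' 20; python3 -c "
from h import *
to(576,272.5,184,21.4)"
```

```text
dx 96.9 dy 0.8 dz -27.8 yaw 0.117 | now [477.4 251.3 265.7] az 28.1 rows 2.418261043025841 0.9373377241915968 t 16.7 F [-0.3 -0.4 -0.6] w 85.5
clock: 17.23
position: [0.5751, 0.2726, 0.2645]
tool_rot: [-1.571, 0.002, 0.375]
force: [1.0, 0.2, 0.0]
grip_width: 0.0595
dx 1.0 dy 80.5 dz -0.4 yaw 0.001 | now [575.1 272.6 264.5] az 21.5 rows 1.9307135351006086 0.009877415295367342 t 17.2 F [1.  0.2 0. ] w 59.5
```

```bash
python3 -m crank '[{"hand":0.3,"dx":1,"dy":25,"dz":0,"yaw":0},{"hand":0.3,"dx":1,"dy":45,"dz":0,"yaw":0},{"hand":0.3,"dx":1,"dy":60,"dz":0,"yaw":0},{"hand":0.3,"dx":1,"dy":72,"dz":0,"yaw":0},{"hand":0.3,"dx":1,"dy":80,"dz":0,"yaw":0},{"hand":0.3,"dx":1,"dy":80,"dz":0,"yaw":0},{"hand":0.3,"dx":1,"dy":80,"dz":0,"yaw":0}]' 20; python3 -c "
from h import *
p=bot.observe()['position']*1000; to(*(p-100*bx),21.4)"
```

```text
clock: 17.82
position: [0.5769, 0.2731, 0.1861]
tool_rot: [-1.571, -0.0, 0.374]
force: [0.0, -0.2, 0.1]
grip_width: 0.0597
dx -93.4 dy 35.8 dz -0.0 yaw 0.001 | now [576.9 273.1 186.1] az 21.4 rows 2.397772689944335 0.005013401631863701 t 17.8 F [ 0.  -0.2  0.1] w 59.7
```

```bash
python3 -m crank '[{"hand":0.3,"dx":-9,"dy":3.4,"dz":0,"yaw":0},{"hand":0.3,"dx":-18,"dy":6.9,"dz":0,"yaw":0},{"hand":0.3,"dx":-27,"dy":10.3,"dz":0,"yaw":0},{"hand":0.3,"dx":-36,"dy":13.8,"dz":0,"yaw":0},{"hand":0.3,"dx":-45,"dy":17.2,"dz":0,"yaw":0},{"hand":0.3,"dx":-54,"dy":20.7,"dz":0,"yaw":0},{"hand":0.3,"dx":-63,"dy":24,"dz":0,"yaw":0},{"hand":0.3,"dx":-72,"dy":27.6,"dz":0,"yaw":0},{"hand":0.3,"dx":-81,"dy":31,"dz":0,"yaw":0},{"hand":0.3,"dx":-90,"dy":34.5,"dz":0,"yaw":0},{"hand":0.3,"dx":-93,"dy":35.8,"dz":0,"yaw":0},{"hand":0.3,"dx":-93,"dy":35.8,"dz":0,"yaw":0}]'; python3 - <<'E'
from h import *
D=cam('side')
im=bot.grab_frame('side'); cv2.imwrite('pics/d15.png',cv2.resize(im[240:420,140:340,::-1],None,fx=3,fy=3))
E
```

```text
clock: 18.82
position: [0.4905, 0.2391, 0.1507]
tool_rot: [-1.571, -0.001, 0.374]
force: [0.8, 0.4, -0.5]
grip_width: 0.0599
```

View pics/d15.png

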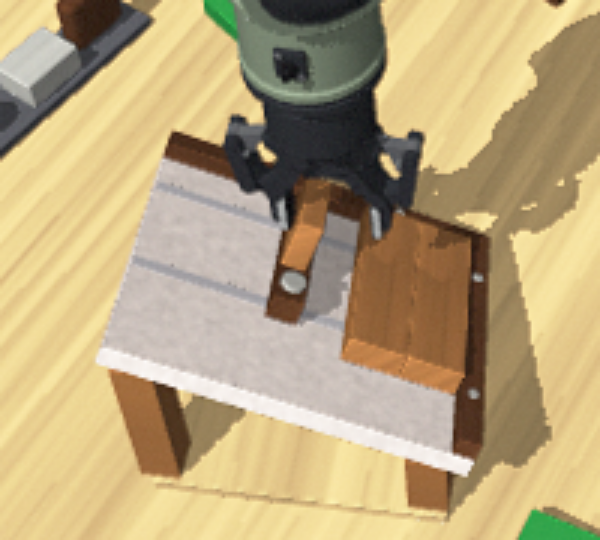

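```bash
python3 -c "
from h import *
print(bedplane(cam('side'),(237.3,334.3),25))"
python3 -m crank '[{"hand":0.3,"dx":-7,"dy":2.7,"dz":0,"yaw":0},{"hand":0.3,"dx":-14,"dy":5.4,"dz":0,"yaw":0},{"hand":0.3,"dx":-20,"dy":7.7,"dz":0,"yaw":0},{"hand":0.3,"dx":-23,"dy":8.8,"dz":0,"yaw":0},{"hand":0.3,"dx":-23,"dy":8.8,"dz":0,"yaw":0}]'; python3 - <<'E'
from h import *
im=bot.grab_frame('side'); cv2.imwrite('pics/d16.png',cv2.resize(im[270:400,200:320,::-1],None,fx=5,fy=5))
E
```

```text
[135.8 124.3]
clock: 19.28
position: [0.4682, 0.2302, 0.1409]
tool_rot: [-1.571, 0.001, 0.374]
force: [-0.3, -0.3, 0.3]
grip_width: 0.0597
```

View pics/d16.png

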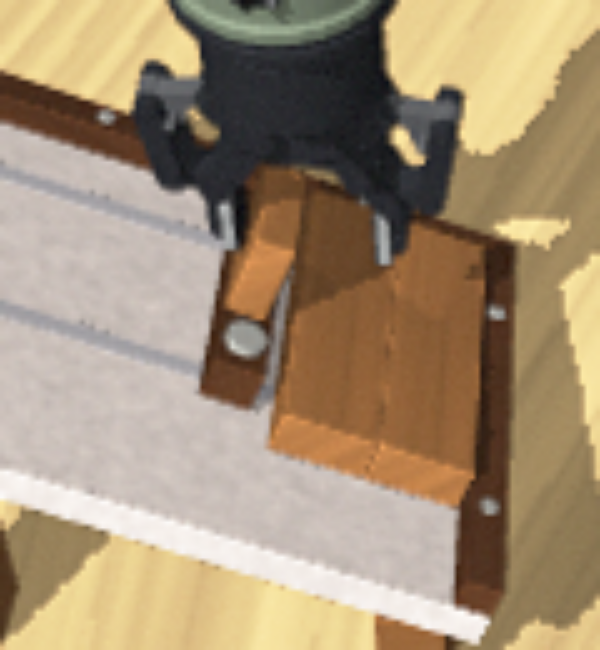

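```bash
for i in 1; do python3 -m crank '[{"hand":0.3,"dx":-3,"dy":1.1,"dz":0,"yaw":0},{"hand":0.3,"dx":-6,"dy":2.3,"dz":0,"yaw":0},{"hand":0.3,"dx":-8,"dy":3,"dz":0,"yaw":0},{"hand":0.3,"dx":-8,"dy":3,"dz":0,"yaw":0}]'; done; python3 -m crank '[{"hand":0.3,"dx":-1.5,"dy":0.6,"dz":0,"yaw":0},{"hand":0.3,"dx":-1.5,"dy":0.6,"dz":0,"yaw":0}]';python3 -m crank '[{"hand":0.3,"dx":-1.5,"dy":0.6,"dz":0,"yaw":0},{"hand":0.3,"dx":-1.5,"dy":0.6,"dz":0,"yaw":0}]'; python3 - <<'E'
from h import *
im=bot.grab_frame('side'); cv2.imwrite('pics/d17.png',cv2.resize(im[270:400,200:320,::-1],None,fx=5,fy=5))
E
```

```text
clock: 19.67
position: [0.4612, 0.2275, 0.138]
tool_rot: [-1.571, 0.0, 0.374]
force: [-0.2, 0.2, 0.3]
grip_width: 0.0599
clock: 19.83
position: [0.4601, 0.2271, 0.1375]
tool_rot: [-1.571, 0.0, 0.374]
force: [0.2, 1.1, 0.2]
grip_width: 0.0596
clock: 20.0
position: [0.4592, 0.2268, 0.1371]
tool_rot: [-1.571, -0.001, 0.374]
force: [3.4, 1.3, 1.3]
grip_width: 0.0598
```

View pics/d17.png

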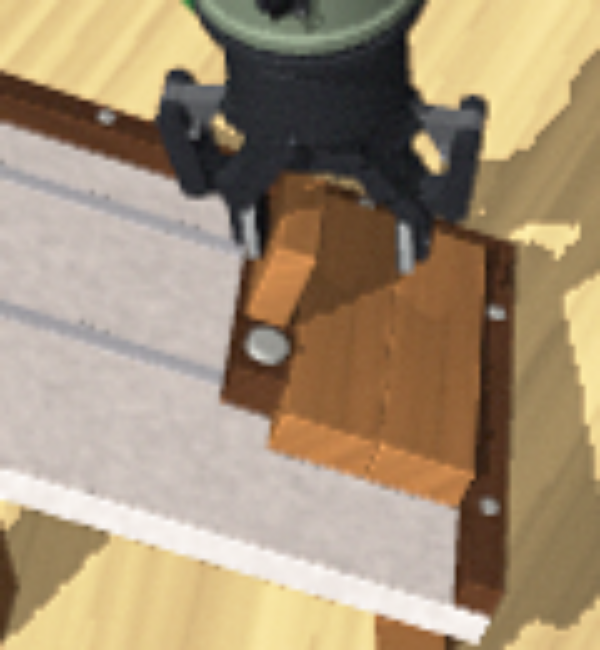

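```bash
python3 -m crank '[{"hand":0.3,"dx":-1.5,"dy":0.6,"dz":0,"yaw":0},{"hand":0.3,"dx":-1.5,"dy":0.6,"dz":0,"yaw":0}]';python3 -m crank '[{"hand":0.3,"dx":-1.5,"dy":0.6,"dz":0,"yaw":0},{"hand":0.3,"dx":-1.5,"dy":0.6,"dz":0,"yaw":0}]'
```

```text
clock: 20.22
position: [0.4589, 0.2267, 0.137]
tool_rot: [-1.57, -0.004, 0.374]
force: [10.7, 4.0, 2.7]
grip_width: 0.0599
clock: 20.38
position: [0.4586, 0.2267, 0.1369]
tool_rot: [-1.57, -0.006, 0.373]
force: [16.0, 5.2, 3.8]
grip_width: 0.0597
```

```bash
python3 -m crank '[{"hand":0.3,"dx":4,"dy":-1.5,"dz":0,"yaw":0},{"hand":0.3,"dx":8,"dy":-3,"dz":0,"yaw":0},{"hand":0.3,"dx":8,"dy":-30,"dz":0,"yaw":0},{"hand":0.3,"dx":8,"dy":-70,"dz":0,"yaw":0},{"hand":0.3,"dx":8,"dy":-110,"dz":0,"yaw":0},{"hand":0,"dx":8,"dy":-150,"dz":0,"yaw":0},{"hand":0,"dx":8,"dy":-180,"dz":0,"yaw":0},{"hand":0,"dx":8,"dy":-180,"dz":0,"yaw":0}]'; python3 - <<'E'
from h import *
D=cam('side');im=bot.grab_frame('side'); cv2.imwrite('pics/d18.png',cv2.resize(im[270:400,200:320,::-1],None,fx=5,fy=5))
to(520,-200,300,0)
for q in [(0,0,22),(88,0,22),(88,160,22),(44,160,22),(0,160,22),(88,160,0)]: print(q,np.round((proj(D,B(*q)/1e3)-[200,270])*5))
E
```

```text
clock: 21.05
position: [0.4645, 0.2296, 0.3211]
tool_rot: [-1.571, -0.006, 0.374]
force: [1.1, -0.1, -0.8]
grip_width: 0.0852
dx -104.4 dy 18.0 dz -419.7 yaw 0.374 | now [464.  228.8 318.3] az 21.4 rows 10.380717170170017 2.9890945240537476 t 21.1 F [ 0.8 -0.9 -0.6] w 85.4
(0, 0, 22) [481. 239.]
(88, 0, 22) [308. 185.]
(88, 160, 22) [283. 414.]
(44, 160, 22) [381. 443.]
(0, 160, 22) [477. 471.]
(88, 160, 0) [266. 450.]
```

View pics/d18.png

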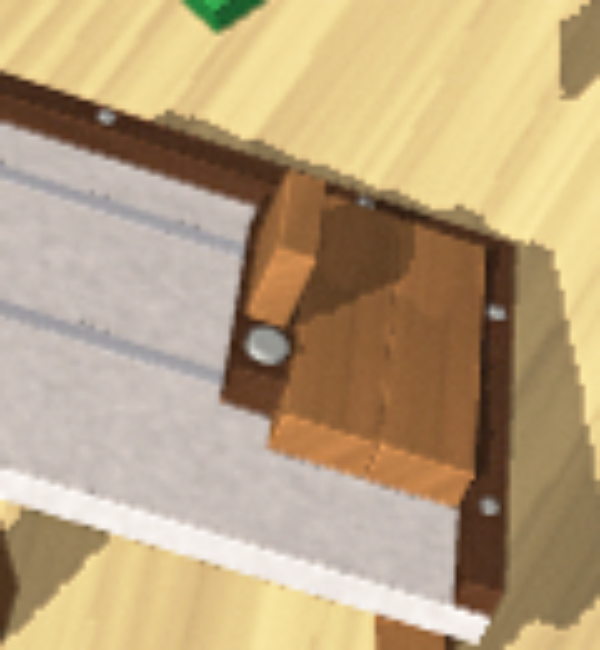

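Staves and jaw match the predicted outline within a pixel. Now the kit, tin first.

```bash
python3 -c "
from h import *
to(435,-197,200,-90)"
```

```text
dx -182.8 dy 117.7 dz -385.9 yaw 1.944 | now [464.  228.8 318.3] az 21.4 rows 10.621490087611694 15.555465138412922 t 21.1 F [ 0.8 -0.9 -0.6] w 85.4
```

```bash
python3 -m crank '[{"hand":0,"dx":-183,"dy":118,"dz":-386,"yaw":1.944},{"hand":0,"dx":-183,"dy":118,"dz":-386,"yaw":1.944},{"hand":0,"dx":-183,"dy":118,"dz":-386,"yaw":1.944},{"hand":0,"dx":-183,"dy":118,"dz":-386,"yaw":1.944},{"hand":0,"dx":-183,"dy":118,"dz":-386,"yaw":1.944},{"hand":0,"dx":-183,"dy":118,"dz":-386,"yaw":1.944},{"hand":0,"dx":-183,"dy":118,"dz":-386,"yaw":1.944},{"hand":0,"dx":-183,"dy":118,"dz":-386,"yaw":1.944},{"hand":0,"dx":-183,"dy":118,"dz":-386,"yaw":1.944},{"hand":0,"dx":-183,"dy":118,"dz":-386,"yaw":1.944},{"hand":0,"dx":-183,"dy":118,"dz":-386,"yaw":1.944},{"hand":0,"dx":-183,"dy":118,"dz":-386,"yaw":1.944}]'; python3 -c "
from h import *
to(435,-197,200,-90)"
```

```text
clock: 22.1
position: [0.4314, -0.2026, 0.1952]
tool_rot: [-1.575, 0.002, -1.138]
force: [-1.2, -0.1, -0.4]
grip_width: 0.0856
dx -3.6 dy -4.8 dz 5.6 yaw 0.432 | now [ 431.4 -202.6  195.2] az -65.2 rows 0.19592414374724235 3.4587373980211353 t 22.1 F [-1.2 -0.1 -0.4] w 85.6
```

```bash
python3 -m crank '[{"hand":0,"dx":0,"dy":0,"dz":0,"yaw":0.432},{"hand":0,"dx":0,"dy":0,"dz":0,"yaw":0.432},{"hand":0,"dx":0,"dy":0,"dz":0,"yaw":0.432},{"hand":0,"dx":0,"dy":0,"dz":0,"yaw":0.432},{"hand":0,"dx":0,"dy":0,"dz":0,"yaw":0.432},{"hand":0,"dx":0,"dy":0,"dz":0,"yaw":0.432}]'; python3 - <<'E'
from h import *
to(435,-197,55,-90)
C=cam('wrist');im=bot.grab_frame('wrist'); cv2.imwrite('pics/w19.png',im[:,:,::-1])
E
```

```text
clock: 22.6
position: [0.4336, -0.1974, 0.197]
tool_rot: [-1.573, 0.001, -1.555]
force: [-0.3, 0.8, 0.2]
grip_width: 0.0853
dx -0.3 dy 142.0 dz 1.7 yaw 0.016 | now [ 433.6 -197.4  197. ] az -89.1 rows 3.406361415587529 0.12423083385238343 t 22.6 F [-0.3  0.8  0.2] w 85.3
```

View pics/w19.png

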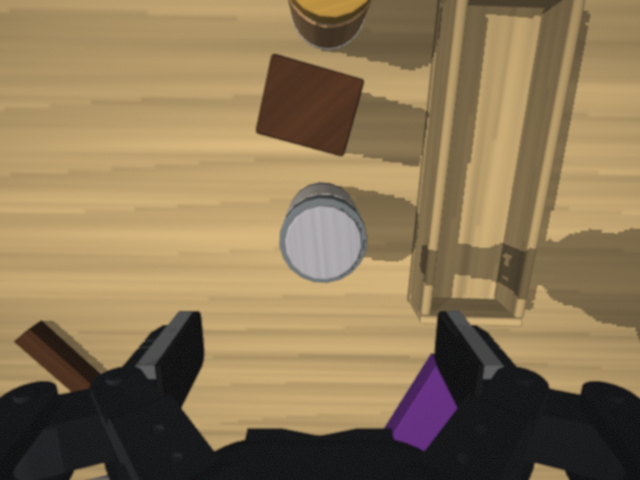

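```bash
python3 - <<'E'
from h import *
C=cam('wrist')
f=lambda p,z:np.round(plane(C,p,z)*1000,1)[:2]
print('tin',f((323,241),.09),f((280,241),.09),f((366,241),.09))
print('block',[f(p,.095) for p in [(272,54),(363,80),(344,155),(257,133)]])
print('caddy inner end',[f(p,.051) for p in [(432,300),(518,300),(420,318),(524,318)]])
E
```

```text
tin [ 436.1 -199.7] [ 435.6 -171.2] [ 436.5 -228.2]
block [array([ 547.7, -168.4]), array([ 534.8, -221. ]), array([ 492.2, -211.4]), array([ 504.3, -158.6])]
caddy inner end [array([ 377.6, -288.5]), array([ 378.7, -357.4]), array([ 361.5, -280.3]), array([ 362.9, -364.8])]
```

```bash
python3 -m crank '[{"hand":0,"dx":1,"dy":35,"dz":2,"yaw":0.016},{"hand":0,"dx":1,"dy":70,"dz":2,"yaw":0.016},{"hand":0,"dx":1,"dy":100,"dz":2,"yaw":0.016},{"hand":0,"dx":1,"dy":125,"dz":2,"yaw":0.016},{"hand":0,"dx":1,"dy":142,"dz":2,"yaw":0.016},{"hand":0,"dx":1,"dy":142,"dz":2,"yaw":0.016},{"hand":0.5,"dx":1,"dy":142,"dz":2,"yaw":0.016},{"hand":0.5,"dx":1,"dy":142,"dz":2,"yaw":0.016},{"hand":0.5,"dx":1,"dy":142,"dz":2,"yaw":0.016},{"hand":0.5,"dx":1,"dy":142,"dz":2,"yaw":0.016}]' 30; python3 -m crank '[{"hand":0.5,"dx":0,"dy":-30,"dz":0,"yaw":0},{"hand":0.5,"dx":0,"dy":-60,"dz":0,"yaw":0},{"hand":0.5,"dx":0,"dy":-90,"dz":0,"yaw":0},{"hand":0.5,"dx":0,"dy":-90,"dz":0,"yaw":0}]'; python3 -c "
from h import *
to(396,-322.5,145,-90.4)"
```

```text
clock: 23.48
position: [0.4367, -0.1991, 0.0569]
tool_rot: [-1.569, -0.001, -1.574]
force: [-1.1, -0.6, 8.0]
grip_width: 0.059
clock: 23.82
position: [0.4382, -0.1996, 0.151]
tool_rot: [-1.564, -0.003, -1.574]
force: [1.8, -1.0, -1.5]
grip_width: 0.0591
dx 123.0 dy 6.0 dz -41.9 yaw 0.004 | now [ 438.2 -199.6  151. ] az -90.2 rows 3.1193136524302556 0.028586933208096355 t 23.8 F [ 1.8 -1.  -1.5] w 59.1
```

```bash
python3 -m crank '[{"hand":0.5,"dx":30,"dy":0,"dz":-10,"yaw":0},{"hand":0.5,"dx":60,"dy":0,"dz":-20,"yaw":0},{"hand":0.5,"dx":90,"dy":0,"dz":-32,"yaw":0},{"hand":0.5,"dx":123,"dy":0,"dz":-42,"yaw":0},{"hand":0.5,"dx":123,"dy":0,"dz":-42,"yaw":0},{"hand":0.5,"dx":123,"dy":0,"dz":-42,"yaw":0},{"hand":0.5,"dx":123,"dy":0,"dz":-42,"yaw":0}]'; python3 - <<'E'
from h import *
to(396,-322.5,66,-90.4)
C=cam('wrist');im=bot.grab_frame('wrist'); cv2.imwrite('pics/w20.png',im[:,:,::-1])
E
```

```text
clock: 24.4
position: [0.3936, -0.3213, 0.1457]
tool_rot: [-1.571, 0.0, -1.574]
force: [0.9, 0.5, -2.8]
grip_width: 0.0589
dx 1.2 dy 79.7 dz 2.4 yaw 0.004 | now [ 393.6 -321.3  145.7] az -90.2 rows 1.9119386935282665 0.028646107868215864 t 24.4 F [ 0.9  0.5 -2.8] w 58.9
```

View pics/w20.png

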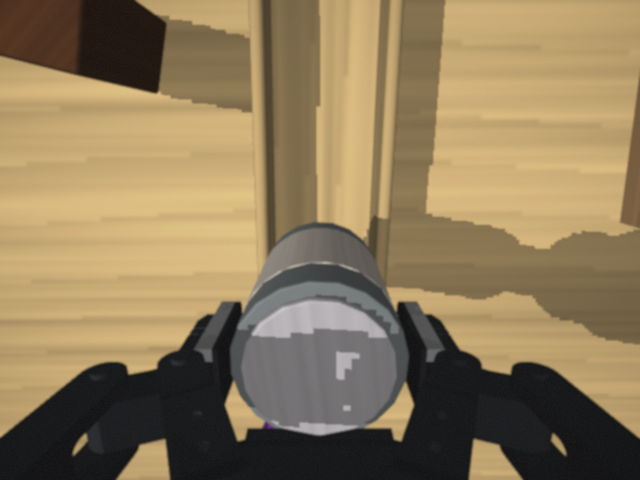

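```bash
python3 -m crank '[{"hand":0.5,"dx":1,"dy":20,"dz":2.4,"yaw":0},{"hand":0.5,"dx":1,"dy":40,"dz":2.4,"yaw":0},{"hand":0.5,"dx":1,"dy":55,"dz":2.4,"yaw":0},{"hand":0.5,"dx":1,"dy":65,"dz":2.4,"yaw":0},{"hand":0.5,"dx":1,"dy":73,"dz":2.4,"yaw":0},{"hand":0.5,"dx":1,"dy":79,"dz":2.4,"yaw":0},{"hand":0.5,"dx":1,"dy":80,"dz":2.4,"yaw":0},{"hand":0.5,"dx":1,"dy":80,"dz":2.4,"yaw":0}]'; python3 -c "
from h import *
to(396,-322.5,65,-90.4)"
```

```text
clock: 25.12
position: [0.3963, -0.3225, 0.0659]
tool_rot: [-1.571, -0.0, -1.574]
force: [-0.0, 0.2, -2.6]
grip_width: 0.0589
dx -0.0 dy 0.9 dz -0.3 yaw 0.004 | now [ 396.3 -322.5   65.9] az -90.2 rows 0.022511064010782362 0.03227319045812038 t 25.1 F [-0.   0.2 -2.6] w 58.9
```

```bash
python3 -m crank '[{"hand":0.5,"dx":0,"dy":1,"dz":0,"yaw":0},{"hand":0.5,"dx":0,"dy":2,"dz":0,"yaw":0},{"hand":0.5,"dx":0,"dy":2,"dz":0,"yaw":0}]'; python3 -m crank '[{"hand":0.2,"dx":0,"dy":0,"dz":0,"yaw":0},{"hand":0,"dx":0,"dy":0,"dz":0,"yaw":0},{"hand":0,"dx":0,"dy":0,"dz":0,"yaw":0},{"hand":0,"dx":0,"dy":-30,"dz":0,"yaw":0},{"hand":0,"dx":0,"dy":-70,"dz":0,"yaw":0},{"hand":0,"dx":0,"dy":-110,"dz":0,"yaw":0},{"hand":0,"dx":0,"dy":-130,"dz":0,"yaw":0},{"hand":0,"dx":0,"dy":-130,"dz":0,"yaw":0},{"hand":0,"dx":0,"dy":-130,"dz":0,"yaw":0}]'; python3 - <<'E'
from h import *
to(520,-190,55,-103.3)
C=cam('wrist');im=bot.grab_frame('wrist'); cv2.imwrite('pics/w21.png',im[:,:,::-1])
E
```

```text
clock: 25.37
position: [0.3966, -0.3232, 0.0648]
tool_rot: [-1.569, -0.001, -1.574]
force: [-1.9, -0.5, 7.4]
grip_width: 0.059
clock: 26.12
position: [0.3965, -0.323, 0.1949]
tool_rot: [-1.569, -0.001, -1.574]
force: [0.0, 0.9, -1.2]
grip_width: 0.0855
dx -133.6 dy 139.9 dz 122.8 yaw 0.229 | now [ 396.5 -323.   194.9] az -90.2 rows 5.4944760845021134 1.829826572548015 t 26.1 F [ 0.   0.9 -1.2] w 85.5
```

View pics/w21.png

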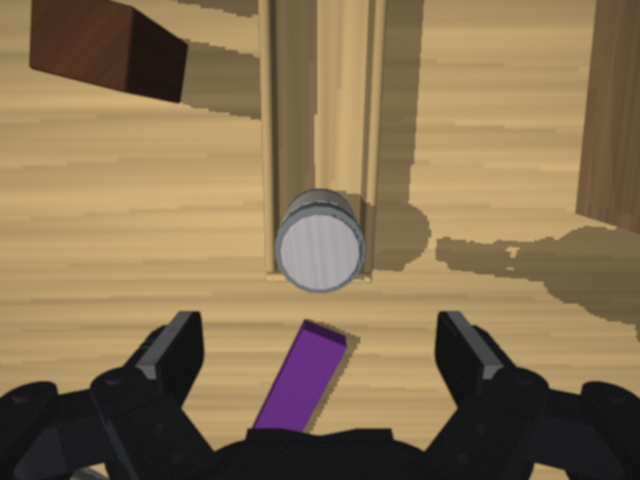

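```bash
python3 - <<'E'
from h import *
C=cam('wrist')
print(plane(C,(320,250),.098)*1000, plane(C,(276,250),.098)*1000,plane(C,(364,250),.098)*1000,[np.round(plane(C,p,.051)*1000,1) for p in [(268,281),(372,281)]])
E
python3 -m crank '[{"hand":0,"dx":-33,"dy":0,"dz":31,"yaw":0.06},{"hand":0,"dx":-66,"dy":0,"dz":61,"yaw":0.12},{"hand":0,"dx":-100,"dy":0,"dz":92,"yaw":0.18},{"hand":0,"dx":-133,"dy":0,"dz":123,"yaw":0.229},{"hand":0,"dx":-133,"dy":0,"dz":123,"yaw":0.229},{"hand":0,"dx":-133,"dy":0,"dz":123,"yaw":0.229},{"hand":0,"dx":-133,"dy":0,"dz":123,"yaw":0.229}]'; python3 -c "
from h import *
to(520,-190,55,-103.3)
C=cam('wrist');im=bot.grab_frame('wrist'); cv2.imwrite('pics/w22.png',im[:,:,::-1])"
```

```text
[ 395.7613348  -322.88701251   98.        ] [ 395.83722336 -294.85219318   98.        ] [ 395.68545635 -350.91809848   98.        ] [array([ 356.4, -282.3,   51. ]), array([ 356.2, -363.5,   51. ])]
clock: 26.75
position: [0.5193, -0.1892, 0.1923]
tool_rot: [-1.573, 0.0, -1.801]
force: [0.4, -0.1, 0.8]
grip_width: 0.0854
dx 0.6 dy 137.3 dz 1.2 yaw 0.002 | now [ 519.3 -189.2  192.3] az -103.2 rows 3.292422556420435 0.018047178720657087 t 26.8 F [ 0.4 -0.1  0.8] w 85.4
```

View pics/w22.png

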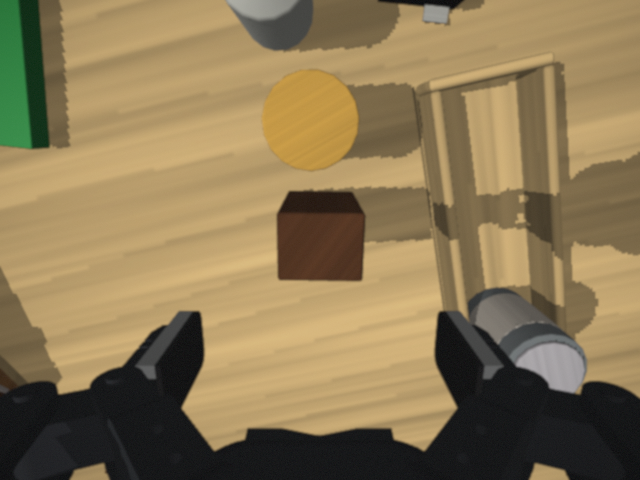

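```bash
python3 -c "
from h import *
C=cam('wrist'); print(np.mean([plane(C,p,.095)*1000 for p in [(277,212),(365,212),(363,280),(277,280)]],0), plane(C,(310,120),.092)*1000)"
python3 -m crank '[{"hand":0,"dx":0,"dy":35,"dz":1,"yaw":0},{"hand":0,"dx":0,"dy":70,"dz":1,"yaw":0},{"hand":0,"dx":0,"dy":100,"dz":1,"yaw":0},{"hand":0,"dx":0,"dy":125,"dz":1,"yaw":0},{"hand":0,"dx":0,"dy":137,"dz":1,"yaw":0},{"hand":0,"dx":0,"dy":137,"dz":1,"yaw":0},{"hand":0.55,"dx":0,"dy":137,"dz":1,"yaw":0},{"hand":0.55,"dx":0,"dy":137,"dz":1,"yaw":0},{"hand":0.55,"dx":0,"dy":137,"dz":1,"yaw":0},{"hand":0.55,"dx":0,"dy":137,"dz":1,"yaw":0}]' 30; python3 -c "
from h import *
to(452,-322.5,195,-90.4)"
```

```text
[ 519.50862286 -190.894086     95.        ] [ 596.34916222 -202.54045601   92.        ]
clock: 27.63
position: [0.5213, -0.1907, 0.0584]
tool_rot: [-1.568, -0.0, -1.803]
force: [-1.9, -0.5, 8.8]
grip_width: 0.0558
dx 144.2 dy -136.7 dz -36.7 yaw -0.225 | now [ 521.3 -190.7   58.4] az -103.3 rows 4.845959274366601 1.803880707265499 t 27.6 F [-1.9 -0.5  8.8] w 55.8
```

```bash
python3 -m crank '[{"hand":0.55,"dx":0,"dy":-40,"dz":0,"yaw":0},{"hand":0.55,"dx":0,"dy":-80,"dz":0,"yaw":0},{"hand":0.55,"dx":0,"dy":-115,"dz":0,"yaw":0},{"hand":0.55,"dx":30,"dy":-135,"dz":-7,"yaw":-0.05},{"hand":0.55,"dx":65,"dy":-137,"dz":-17,"yaw":-0.1},{"hand":0.55,"dx":100,"dy":-137,"dz":-27,"yaw":-0.17},{"hand":0.55,"dx":130,"dy":-137,"dz":-35,"yaw":-0.225},{"hand":0.55,"dx":144,"dy":-137,"dz":-36,"yaw":-0.225},{"hand":0.55,"dx":144,"dy":-137,"dz":-36,"yaw":-0.225},{"hand":0.55,"dx":144,"dy":-137,"dz":-36,"yaw":-0.225}]' ; python3 -m crank '[{"hand":0.55,"dx":0,"dy":25,"dz":0,"yaw":0},{"hand":0.55,"dx":0,"dy":50,"dz":0,"yaw":0},{"hand":0.55,"dx":0,"dy":50,"dz":0,"yaw":0},{"hand":0.55,"dx":0,"dy":50,"dz":0,"yaw":0}]'; python3 -c "
from h import *
to(453,-322.5,66,-90.4)
C=cam('wrist');im=bot.grab_frame('wrist'); cv2.imwrite('pics/w23.png',im[:,:,::-1])"
```

```text
clock: 28.47
position: [0.4521, -0.3227, 0.1945]
tool_rot: [-1.57, -0.0, -1.58]
force: [0.2, 0.2, -1.7]
grip_width: 0.0556
clock: 28.8
position: [0.4526, -0.3208, 0.1438]
tool_rot: [-1.572, 0.001, -1.577]
force: [0.8, -0.3, -0.5]
grip_width: 0.0558
dx 1.8 dy 77.8 dz 0.5 yaw 0.001 | now [ 452.6 -320.8  143.8] az -90.3 rows 1.8654863759848583 0.009305261845419466 t 28.8 F [ 0.8 -0.3 -0.5] w 55.8
```

View pics/w23.png

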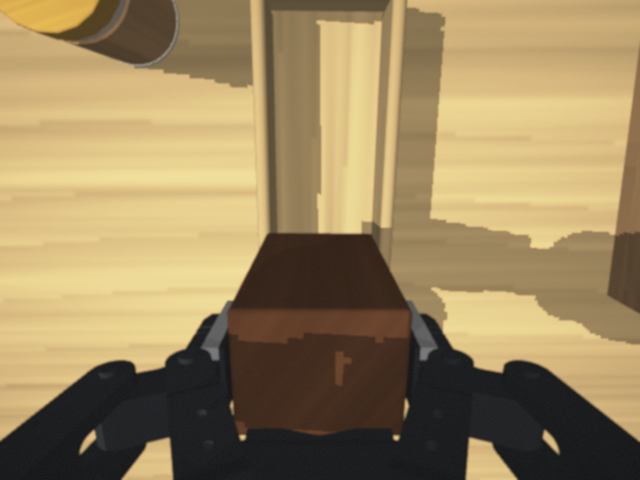

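```bash
python3 -c "
from h import *
C=cam('wrist'); print([np.round(plane(C,p,.182)*1000,1) for p in [(230,309),(410,309),(235,431)]])"
```

```text
[array([ 474.9, -294.9,  182. ]), array([ 474.6, -348.2,  182. ]), array([ 431.4, -293.6,  182. ])]
```

```bash
python3 -m crank '[{"hand":0.55,"dx":2,"dy":20,"dz":0,"yaw":0},{"hand":0.55,"dx":2,"dy":40,"dz":0,"yaw":0},{"hand":0.55,"dx":2,"dy":55,"dz":0,"yaw":0},{"hand":0.55,"dx":2,"dy":65,"dz":0,"yaw":0},{"hand":0.55,"dx":2,"dy":73,"dz":0,"yaw":0},{"hand":0.55,"dx":2,"dy":78,"dz":0,"yaw":0},{"hand":0.55,"dx":2,"dy":78,"dz":0,"yaw":0}]'; python3 -m crank '[{"hand":0.55,"dx":0,"dy":1,"dz":0,"yaw":0},{"hand":0.55,"dx":0,"dy":2,"dz":0,"yaw":0},{"hand":0.55,"dx":0,"dy":2,"dz":0,"yaw":0}]'
```

```text
clock: 29.43
position: [0.453, -0.324, 0.0662]
tool_rot: [-1.57, -0.0, -1.578]
force: [0.0, -0.2, -1.4]
grip_width: 0.0556
clock: 29.68
position: [0.4531, -0.3244, 0.0657]
tool_rot: [-1.569, -0.001, -1.578]
force: [-5.7, 5.3, 24.9]
grip_width: 0.0552
```

```bash
python3 -m crank '[{"hand":0.2,"dx":0,"dy":-1,"dz":0,"yaw":0},{"hand":0,"dx":0,"dy":-1,"dz":0,"yaw":0},{"hand":0,"dx":0,"dy":-1,"dz":0,"yaw":0},{"hand":0,"dx":0,"dy":-30,"dz":0,"yaw":0},{"hand":0,"dx":0,"dy":-70,"dz":0,"yaw":0},{"hand":0,"dx":0,"dy":-110,"dz":0,"yaw":0},{"hand":0,"dx":0,"dy":-130,"dz":0,"yaw":0},{"hand":0,"dx":0,"dy":-130,"dz":0,"yaw":0},{"hand":0,"dx":0,"dy":-130,"dz":0,"yaw":0}]'; python3 - <<'E'
from h import *
to(596,-201,195,-90)
C=cam('wrist');im=bot.grab_frame('wrist'); cv2.imwrite('pics/w24.png',im[:,:,::-1])
E
```

```text
clock: 30.43
position: [0.4528, -0.3245, 0.1949]
tool_rot: [-1.569, -0.001, -1.578]
force: [0.4, 0.3, 0.2]
grip_width: 0.0854
dx -124.5 dy 0.0 dz 142.3 yaw -0.007 | now [ 452.8 -324.5  194.9] az -90.4 rows 4.534768208973301 0.05967357017838992 t 30.4 F [0.4 0.3 0.2] w 85.4
```

View pics/w24.png

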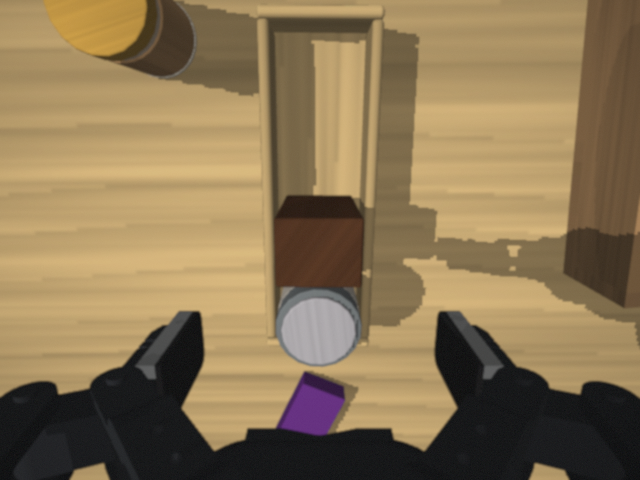

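```bash
python3 - <<'E'
from h import *
C=cam('wrist')
print('block',[np.round(plane(C,p,.103)*1000,1)[:2] for p in [(276,217),(363,217),(363,286),(275,286)]],'far end',[np.round(plane(C,p,.051)*1000,1)[:2] for p in [(262,8),(381,8),(270,22),(370,22)]],'tin',plane(C,(319,327),.098)*1000)
E
python3 -m crank '[{"hand":0,"dx":-31,"dy":0,"dz":36,"yaw":0},{"hand":0,"dx":-62,"dy":0,"dz":71,"yaw":0},{"hand":0,"dx":-93,"dy":0,"dz":107,"yaw":0},{"hand":0,"dx":-124,"dy":0,"dz":142,"yaw":0},{"hand":0,"dx":-124,"dy":0,"dz":142,"yaw":0},{"hand":0,"dx":-124,"dy":0,"dz":142,"yaw":0},{"hand":0,"dx":-124,"dy":0,"dz":142,"yaw":0}]'; python3 -c "
from h import *
to(596,-201,55,-90)
C=cam('wrist');im=bot.grab_frame('wrist'); cv2.imwrite('pics/w25.png',im[:,:,::-1])"
```

```text
block [array([ 474.6, -297.7]), array([ 474.3, -350.7]), array([ 429.2, -351.8]), array([ 429.6, -295.4])] far end [array([ 601.3, -287.9]), array([ 600.7, -364.8]), array([ 593.2, -292.8]), array([ 592.7, -357.9])] tin [ 397.61812277 -323.3654845    98.        ]
clock: 31.07
position: [0.5953, -0.1997, 0.1918]
tool_rot: [-1.573, 0.001, -1.576]
force: [-1.0, -1.5, 0.1]
grip_width: 0.0854
dx 1.5 dy 136.8 dz 1.1 yaw -0.005 | now [ 595.3 -199.7  191.8] az -90.3 rows 3.28127057750818 0.0386283825642586 t 31.1 F [-1.  -1.5  0.1] w 85.4
```

View pics/w25.png

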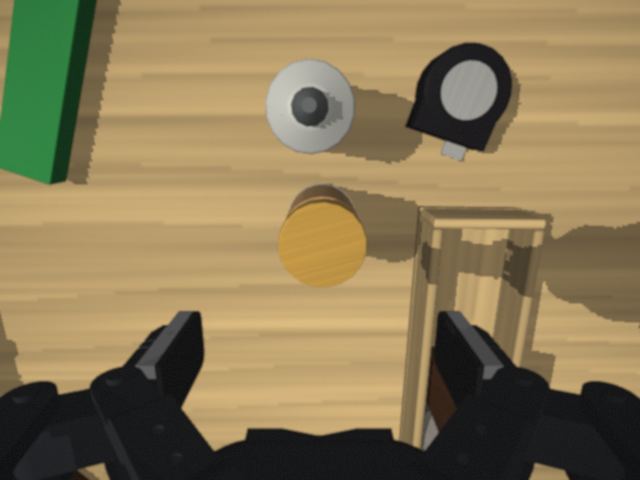

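```bash
python3 -c "
from h import *
C=cam('wrist'); print(plane(C,(322,245),.092)*1000, plane(C,(310,106),.114)*1000,plane(C,(311,107),.09)*1000,'tape',plane(C,(469,90),.03)*1000)"
python3 -m crank '[{"hand":0,"dx":1,"dy":35,"dz":1,"yaw":0},{"hand":0,"dx":1,"dy":70,"dz":1,"yaw":0},{"hand":0,"dx":1,"dy":100,"dz":1,"yaw":0},{"hand":0,"dx":1,"dy":125,"dz":1,"yaw":0},{"hand":0,"dx":1,"dy":137,"dz":1,"yaw":0},{"hand":0,"dx":1,"dy":137,"dz":1,"yaw":0},{"hand":0.55,"dx":1,"dy":137,"dz":1,"yaw":0},{"hand":0.55,"dx":1,"dy":137,"dz":1,"yaw":0},{"hand":0.55,"dx":1,"dy":137,"dz":1,"yaw":0},{"hand":0.55,"dx":1,"dy":137,"dz":1,"yaw":0}]' 30; python3 -c "
from h import *
to(507,-323,195,-90.4)"
```

```text
[ 595.99342824 -202.60555076   92.        ] [ 679.54551327 -196.4260696   114.        ] [ 680.35501451 -196.4732377    90.        ] tape [ 694.56126926 -310.19585649   30.        ]
clock: 31.95
position: [0.5971, -0.2026, 0.0585]
tool_rot: [-1.568, -0.001, -1.578]
force: [-1.7, 0.7, 9.7]
grip_width: 0.057
dx 121.2 dy -136.6 dz -88.9 yaw -0.000 | now [ 597.1 -202.6   58.5] az -90.4 rows 4.870593020469242 0.0035093876822926973 t 31.9 F [-1.7  0.7  9.7] w 57.0
```

```bash
python3 -m crank '[{"hand":0.55,"dx":0,"dy":-40,"dz":0,"yaw":0},{"hand":0.55,"dx":0,"dy":-80,"dz":0,"yaw":0},{"hand":0.55,"dx":0,"dy":-115,"dz":0,"yaw":0},{"hand":0.55,"dx":20,"dy":-135,"dz":-15,"yaw":0},{"hand":0.55,"dx":45,"dy":-137,"dz":-33,"yaw":0},{"hand":0.55,"dx":70,"dy":-137,"dz":-52,"yaw":0},{"hand":0.55,"dx":95,"dy":-137,"dz":-70,"yaw":0},{"hand":0.55,"dx":121,"dy":-137,"dz":-88.5,"yaw":0},{"hand":0.55,"dx":121,"dy":-137,"dz":-88.5,"yaw":0},{"hand":0.55,"dx":121,"dy":-137,"dz":-88.5,"yaw":0}]' ; python3 -m crank '[{"hand":0.55,"dx":0,"dy":20,"dz":0,"yaw":0},{"hand":0.55,"dx":0,"dy":35,"dz":0,"yaw":0},{"hand":0.55,"dx":0,"dy":35,"dz":0,"yaw":0},{"hand":0.55,"dx":0,"dy":35,"dz":0,"yaw":0}]'; python3 -c "
from h import *
to(507,-322.8,66,-90.4)
C=cam('wrist');im=bot.grab_frame('wrist'); cv2.imwrite('pics/w26.png',im[:,:,::-1])"
```

```text
clock: 32.78
position: [0.5056, -0.3243, 0.1947]
tool_rot: [-1.57, -0.001, -1.581]
force: [0.2, 0.1, -2.3]
grip_width: 0.0574
clock: 33.12
position: [0.5072, -0.3216, 0.1589]
tool_rot: [-1.571, 0.001, -1.577]
force: [0.7, 0.3, -2.7]
grip_width: 0.0572
dx 1.2 dy 92.9 dz -0.1 yaw 0.001 | now [ 507.2 -321.6  158.9] az -90.3 rows 2.2290618496353596 0.0070756577811650345 t 33.1 F [ 0.7  0.3 -2.7] w 57.2
```

View pics/w26.png

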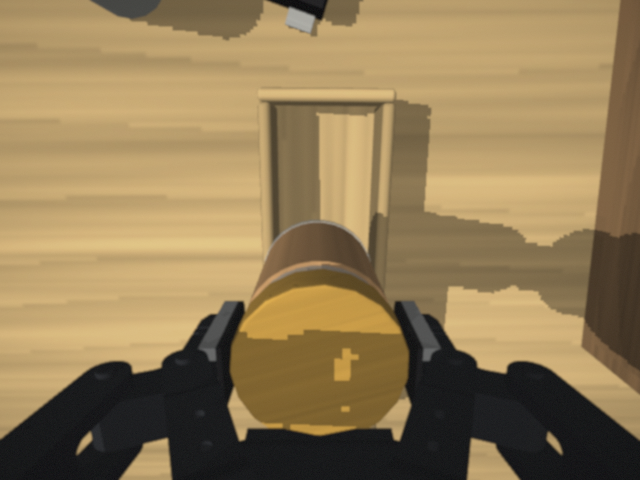

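```bash
python3 -m crank '[{"hand":0.55,"dx":1,"dy":25,"dz":0,"yaw":0},{"hand":0.55,"dx":1,"dy":50,"dz":0,"yaw":0},{"hand":0.55,"dx":1,"dy":67,"dz":0,"yaw":0},{"hand":0.55,"dx":1,"dy":79,"dz":0,"yaw":0},{"hand":0.55,"dx":1,"dy":87,"dz":0,"yaw":0},{"hand":0.55,"dx":1,"dy":92,"dz":0,"yaw":0},{"hand":0.55,"dx":1,"dy":92,"dz":0,"yaw":0}]'; python3 -m crank '[{"hand":0.55,"dx":0,"dy":1,"dz":0,"yaw":0},{"hand":0.55,"dx":0,"dy":1,"dz":0,"yaw":0},{"hand":0.55,"dx":0,"dy":1,"dz":0,"yaw":0}]'
```

```text
clock: 33.75
position: [0.5074, -0.3233, 0.067]
tool_rot: [-1.57, 0.0, -1.578]
force: [-0.2, -0.4, -2.4]
grip_width: 0.0574
clock: 34.0
position: [0.5072, -0.3237, 0.0664]
tool_rot: [-1.57, -0.001, -1.578]
force: [-0.3, 0.0, 1.2]
grip_width: 0.0571
```

Touching the floor (force sign changed, z = grasp height + 8). Release.

```bash
python3 -m crank '[{"hand":0.2,"dx":0,"dy":0,"dz":0,"yaw":0},{"hand":0,"dx":0,"dy":0,"dz":0,"yaw":0},{"hand":0,"dx":0,"dy":0,"dz":0,"yaw":0},{"hand":0,"dx":0,"dy":-30,"dz":0,"yaw":0},{"hand":0,"dx":0,"dy":-70,"dz":0,"yaw":0},{"hand":0,"dx":0,"dy":-110,"dz":0,"yaw":0},{"hand":0,"dx":0,"dy":-140,"dz":0,"yaw":0},{"hand":0,"dx":0,"dy":-140,"dz":0,"yaw":0},{"hand":0,"dx":0,"dy":-140,"dz":0,"yaw":0}]'; python3 - <<'E'
from h import *
to(679.5,-195,205,-90)
C=cam('wrist');im=bot.grab_frame('wrist'); cv2.imwrite('pics/w27.png',im[:,:,::-1])
E
```

```text
clock: 34.75
position: [0.5075, -0.3239, 0.2076]
tool_rot: [-1.568, -0.002, -1.578]
force: [-0.2, 0.6, -1.4]
grip_width: 0.0854
dx -130.2 dy 2.9 dz 171.0 yaw -0.007 | now [ 507.5 -323.9  207.6] az -90.4 rows 5.155585266376983 0.059266248741352 t 34.8 F [-0.2  0.6 -1.4] w 85.4
```

View pics/w27.png

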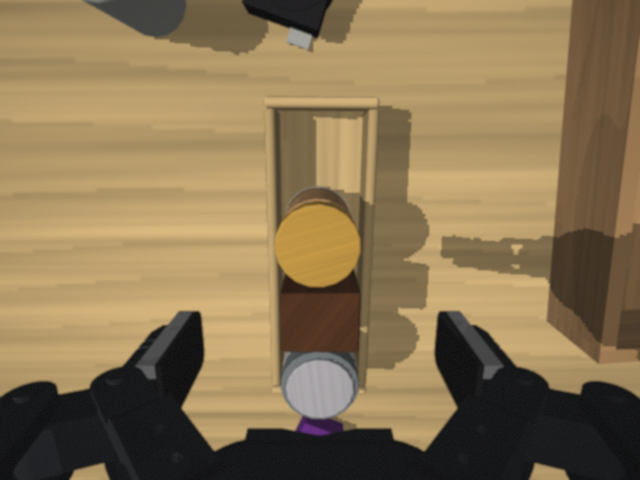

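```bash
python3 - <<'E'
from h import *
C=cam('wrist')
print('jar',plane(C,(317,245),.100)*1000,'jar edge',plane(C,(317,203),.1)*1000,'end outer/inner',[np.round(plane(C,p,.051)*1000,1)[:2] for p in [(320,98),(320,109)]],'floor jar base',plane(C,(318,188),.008)*1000)
E
python3 -m crank '[{"hand":0,"dx":-27,"dy":0,"dz":34,"yaw":0},{"hand":0,"dx":-52,"dy":0,"dz":68,"yaw":0},{"hand":0,"dx":-78,"dy":0,"dz":102,"yaw":0},{"hand":0,"dx":-104,"dy":0,"dz":137,"yaw":0},{"hand":0,"dx":-130,"dy":0,"dz":171,"yaw":0},{"hand":0,"dx":-130,"dy":0,"dz":171,"yaw":0},{"hand":0,"dx":-130,"dy":0,"dz":171,"yaw":0},{"hand":0,"dx":-130,"dy":0,"dz":171,"yaw":0}]'; python3 -c "
from h import *
to(679.5,-195,55,-90)
C=cam('wrist');im=bot.grab_frame('wrist'); cv2.imwrite('pics/w28.png',im[:,:,::-1])"
```

```text
jar [ 506.93619482 -321.89677281  100.        ] jar edge [ 535.00044244 -322.13013937  100.        ] end outer/inner [array([ 602.1, -324.6]), array([ 594.7, -324.5])] floor jar base [ 532.01508641 -322.49584712    8.        ]
clock: 35.47
position: [0.6782, -0.1943, 0.2038]
tool_rot: [-1.574, 0.0, -1.577]
force: [-0.1, -0.2, 0.2]
grip_width: 0.0855
dx 0.7 dy 148.8 dz 1.7 yaw -0.006 | now [ 678.2 -194.3  203.8] az -90.4 rows 3.5684114101964144 0.05092957834738243 t 35.5 F [-0.1 -0.2  0.2] w 85.5
```

View pics/w28.png

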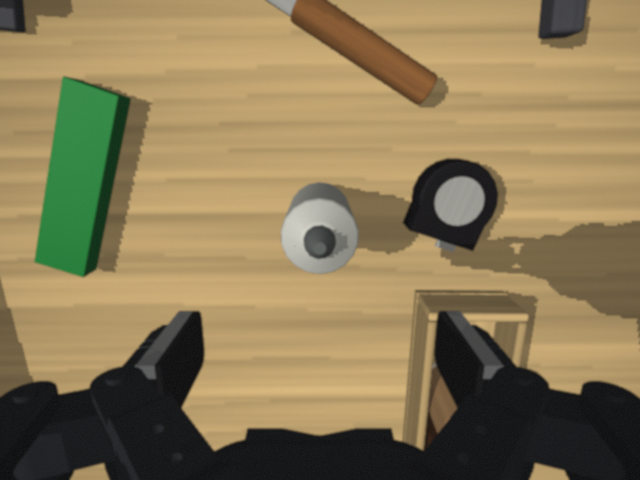

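```bash
python3 -c "
from h import *
C=cam('wrist'); print(plane(C,(319.5,240),.114)*1000, plane(C,(319,235),.086)*1000,'tape',plane(C,(459,201),.03)*1000)"
python3 -m crank '[{"hand":0,"dx":1,"dy":35,"dz":1,"yaw":0},{"hand":0,"dx":1,"dy":70,"dz":1,"yaw":0},{"hand":0,"dx":1,"dy":105,"dz":1,"yaw":0},{"hand":0,"dx":1,"dy":130,"dz":1,"yaw":0},{"hand":0,"dx":1,"dy":149,"dz":1,"yaw":0},{"hand":0,"dx":1,"dy":149,"dz":1,"yaw":0},{"hand":0.6,"dx":1,"dy":149,"dz":1,"yaw":0},{"hand":0.6,"dx":1,"dy":149,"dz":1,"yaw":0},{"hand":0.6,"dx":1,"dy":149,"dz":1,"yaw":0},{"hand":0.6,"dx":1,"dy":149,"dz":1,"yaw":0},{"hand":0.6,"dx":1,"dy":149,"dz":1,"yaw":0}]' 30; python3 -c "
from h import *
to(566,-323.5,195,-90.4)"
```

```text
[ 685.41784641 -195.38375818  114.        ] [ 681.2326974  -195.02737268   86.        ] tape [ 694.348874  -309.4098476   30.       ]
clock: 36.43
position: [0.6807, -0.1962, 0.0588]
tool_rot: [-1.568, -0.001, -1.578]
force: [-1.7, 0.1, 8.1]
grip_width: 0.053
dx 128.2 dy -136.4 dz -113.4 yaw -0.000 | now [ 680.7 -196.2   58.8] az -90.4 rows 5.247991281680349 0.0038191461893148926 t 36.4 F [-1.7  0.1  8.1] w 53.0
```

```bash
python3 -m crank '[{"hand":0.6,"dx":0,"dy":-40,"dz":0,"yaw":0},{"hand":0.6,"dx":0,"dy":-80,"dz":0,"yaw":0},{"hand":0.6,"dx":0,"dy":-115,"dz":0,"yaw":0},{"hand":0.6,"dx":20,"dy":-135,"dz":-18,"yaw":0},{"hand":0.6,"dx":45,"dy":-137,"dz":-40,"yaw":0},{"hand":0.6,"dx":70,"dy":-137,"dz":-62,"yaw":0},{"hand":0.6,"dx":95,"dy":-137,"dz":-84,"yaw":0},{"hand":0.6,"dx":115,"dy":-137,"dz":-104,"yaw":0},{"hand":0.6,"dx":128,"dy":-137,"dz":-113.5,"yaw":0},{"hand":0.6,"dx":128,"dy":-137,"dz":-113.5,"yaw":0},{"hand":0.6,"dx":128,"dy":-137,"dz":-113.5,"yaw":0}]' ; python3 -m crank '[{"hand":0.6,"dx":0,"dy":20,"dz":0,"yaw":0},{"hand":0.6,"dx":0,"dy":35,"dz":0,"yaw":0},{"hand":0.6,"dx":0,"dy":35,"dz":0,"yaw":0},{"hand":0.6,"dx":0,"dy":35,"dz":0,"yaw":0}]'; python3 -c "
from h import *
to(566,-323.5,67,-90.4)
C=cam('wrist');im=bot.grab_frame('wrist'); cv2.imwrite('pics/w29.png',im[:,:,::-1])"
```

```text
clock: 37.35
position: [0.5652, -0.3236, 0.1946]
tool_rot: [-1.57, -0.0, -1.579]
force: [0.6, 0.6, -2.1]
grip_width: 0.0531
clock: 37.68
position: [0.5659, -0.3218, 0.1587]
tool_rot: [-1.571, 0.001, -1.577]
force: [0.8, 0.4, -2.7]
grip_width: 0.0532
dx 1.8 dy 91.7 dz 0.1 yaw 0.001 | now [ 565.9 -321.8  158.7] az -90.3 rows 2.1991943069227258 0.00925390589743813 t 37.7 F [ 0.8  0.4 -2.7] w 53.2
```

View pics/w29.png

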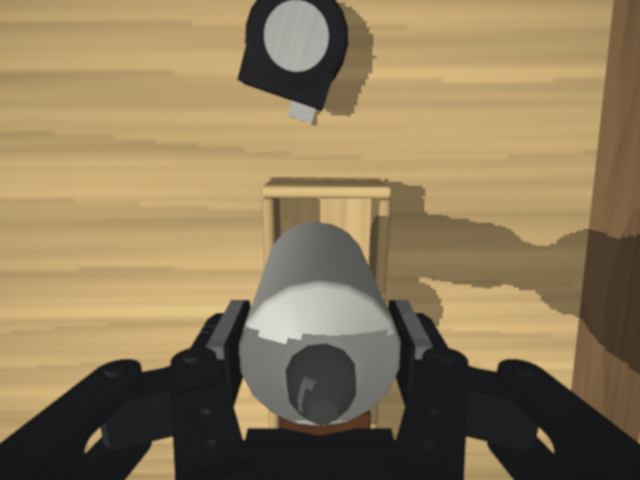

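```bash
python3 -c "
from h import *
C=cam('wrist'); print(plane(C,(319,223),.102)*1000)"
python3 -m crank '[{"hand":0.6,"dx":1.5,"dy":25,"dz":0,"yaw":0},{"hand":0.6,"dx":1.5,"dy":50,"dz":0,"yaw":0},{"hand":0.6,"dx":1.5,"dy":65,"dz":0,"yaw":0},{"hand":0.6,"dx":1.5,"dy":77,"dz":0,"yaw":0},{"hand":0.6,"dx":1.5,"dy":86,"dz":0,"yaw":0},{"hand":0.6,"dx":1.5,"dy":91,"dz":0,"yaw":0},{"hand":0.6,"dx":1.5,"dy":91,"dz":0,"yaw":0}]'; python3 -m crank '[{"hand":0.6,"dx":0,"dy":1,"dz":0,"yaw":0},{"hand":0.6,"dx":0,"dy":2,"dz":0,"yaw":0},{"hand":0.6,"dx":0,"dy":2,"dz":0,"yaw":0}]'
```

```text
[ 592.35018205 -321.97991017  102.        ]
clock: 38.32
position: [0.5656, -0.3243, 0.0676]
tool_rot: [-1.571, 0.0, -1.578]
force: [-0.2, -0.2, -2.1]
grip_width: 0.0529
clock: 38.57
position: [0.5661, -0.3247, 0.0669]
tool_rot: [-1.569, -0.001, -1.578]
force: [-0.6, 1.0, 2.2]
grip_width: 0.053
```

```bash
python3 -m crank '[{"hand":0.2,"dx":0,"dy":0,"dz":0,"yaw":0},{"hand":0,"dx":0,"dy":0,"dz":0,"yaw":0},{"hand":0,"dx":0,"dy":0,"dz":0,"yaw":0},{"hand":0,"dx":0,"dy":-30,"dz":0,"yaw":0},{"hand":0,"dx":0,"dy":-70,"dz":0,"yaw":0},{"hand":0,"dx":0,"dy":-110,"dz":0,"yaw":0},{"hand":0,"dx":0,"dy":-150,"dz":0,"yaw":0},{"hand":0,"dx":0,"dy":-190,"dz":0,"yaw":0},{"hand":0,"dx":0,"dy":-190,"dz":-40,"yaw":0},{"hand":0,"dx":0,"dy":-190,"dz":-80,"yaw":0},{"hand":0,"dx":0,"dy":-190,"dz":-80,"yaw":0},{"hand":0,"dx":0,"dy":-190,"dz":-80,"yaw":0}]'; python3 - <<'E'
from h import *
for n in ['wrist','scene','side']:
    C=cam(n);im=bot.grab_frame(n); cv2.imwrite(f'pics/{n}30.png',im[:,:,::-1])
a=cv2.imread('pics/side30.png'); b=cv2.imread('pics/scene30.png')
cv2.imwrite('pics/d30z.png',np.hstack([cv2.resize(a[160:260,280:420],None,fx=2.8,fy=2.8),cv2.resize(a[280:400,200:340],(392,280))]))
cv2.imwrite('pics/s30z.png',np.hstack([cv2.resize(b[260:400,140:280],(390,390)),cv2.resize(b[120:260,330:470],(390,390))]))
E
```

```text
clock: 39.57
position: [0.4836, -0.3245, 0.2566]
tool_rot: [-1.571, -0.001, -1.58]
force: [1.0, -1.3, 1.7]
grip_width: 0.0853
```

View pics/wrist30.png

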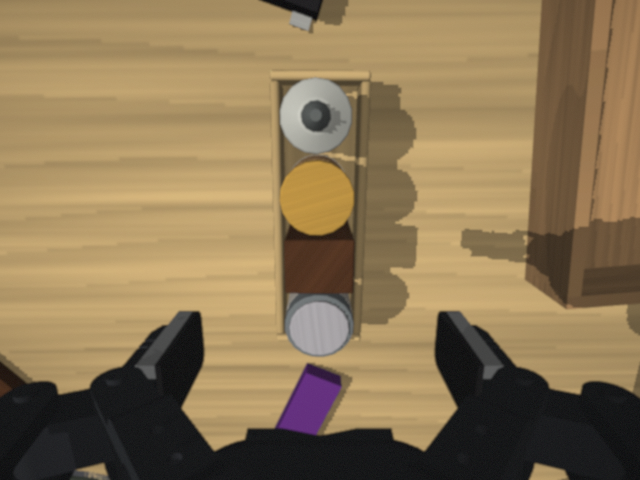

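View pics/d30z.png

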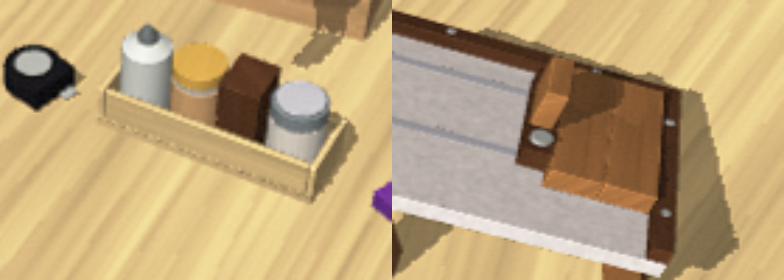

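View pics/s30z.png

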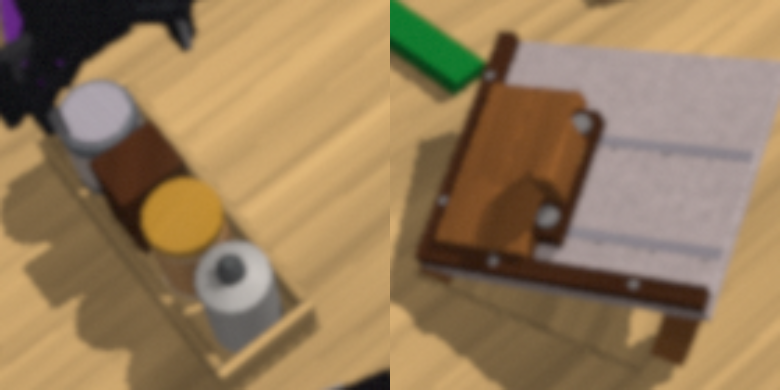

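View pics/scene30.png

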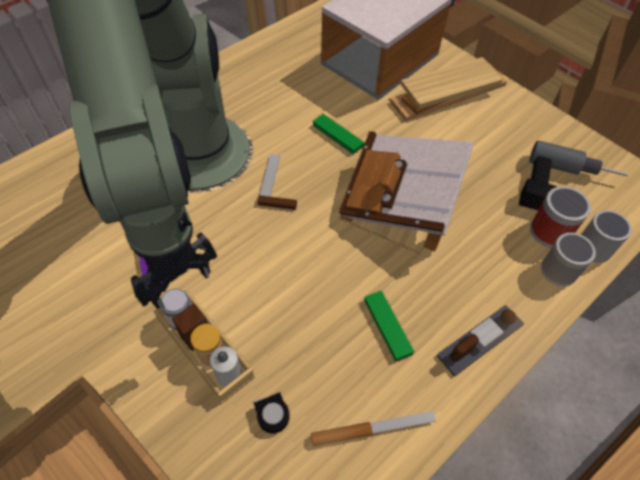

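Kit is all upright in the caddy. One last close look at the board for gaps before handing in.

```bash
python3 -c "
from h import *
to(470,130,330,0)"; python3 -m crank '[{"hand":0,"dx":0,"dy":-80,"dz":0,"yaw":0},{"hand":0,"dx":0,"dy":-80,"dz":0,"yaw":0},{"hand":0,"dx":-454,"dy":-75,"dz":-10,"yaw":-1.2},{"hand":0,"dx":-454,"dy":-75,"dz":-10,"yaw":-1.2},{"hand":0,"dx":-454,"dy":-75,"dz":-10,"yaw":-1.2},{"hand":0,"dx":-454,"dy":-75,"dz":-10,"yaw":-1.2},{"hand":0,"dx":-454,"dy":-75,"dz":-10,"yaw":-1.2},{"hand":0,"dx":-454,"dy":-75,"dz":-10,"yaw":-1.57},{"hand":0,"dx":-454,"dy":-75,"dz":-10,"yaw":-1.57},{"hand":0,"dx":-454,"dy":-75,"dz":-10,"yaw":-1.57},{"hand":0,"dx":-454,"dy":-75,"dz":-10,"yaw":-1.57},{"hand":0,"dx":-454,"dy":-75,"dz":-10,"yaw":-1.57}]'; python3 -m crank '[{"hand":0,"dx":0,"dy":0,"dz":0,"yaw":-0.2},{"hand":0,"dx":0,"dy":0,"dz":0,"yaw":-0.3},{"hand":0,"dx":0,"dy":0,"dz":0,"yaw":-0.4},{"hand":0,"dx":0,"dy":0,"dz":0,"yaw":-0.4},{"hand":0,"dx":0,"dy":0,"dz":0,"yaw":-0.4},{"hand":0,"dx":0,"dy":0,"dz":0,"yaw":-0.4}]'; python3 - <<'E'
from h import *
C=cam('wrist');im=bot.grab_frame('wrist'); cv2.imwrite('pics/w31.png',im[:,:,::-1])
for q in [(0,0,16),(0,160,22),(88,160,22),(44,160,22),(88,5,22)]: print(q,np.round(proj(C,B(*q)/1e3)))
E
```

```text
dx -453.6 dy -74.1 dz -19.2 yaw -1.578 | now [ 486.2 -323.7  255.8] az -90.4 rows 11.030983868337318 12.62005942047145 t 39.7 F [ 0.3 -0.3 -0.3] w 85.3
clock: 40.72
position: [0.4792, 0.0955, 0.3313]
tool_rot: [-1.57, -0.0, -0.321]
force: [1.8, 0.0, -0.3]
grip_width: 0.0853
clock: 41.22
position: [0.4794, 0.0929, 0.3311]
tool_rot: [-1.57, 0.0, 0.068]
force: [-0.2, -0.0, -0.8]
grip_width: 0.0853
(0, 0, 16) [279. 149.]
(0, 160, 22) [190. -20.]
(88, 160, 22) [280. -76.]
(44, 160, 22) [232. -46.]
(88, 5, 22) [354. 121.]
```

View pics/w31.png

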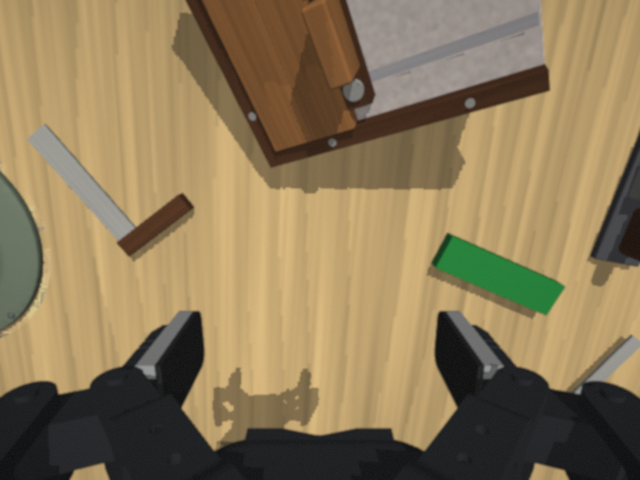

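Staves meet the rail, the end stop and the jaw with no visible gap (corner at ~(275,150)).

```bash
python3 -c "
from workcell import bot
print(bot.job_done()); print(bot.observe()['clock'])"
```

```text
the job is handed in; nothing more can be done
None
the job is handed in; nothing more can be done
```

The job is done and handed in at about 41 s on the robot's clock; the hand-in gave no verdict.

**Board:** I pushed the jaw up the slope and laid the two staves that were on the bench. They slid into the low corner. I then pushed the jaw down until the force on it reached about 16 N against the top stave. In the last pictures:
- The stave corners lay within about 1 pixel (1–2 mm) of where they should be.
- There was no visible gap at the rail, the end stop or the jaw.

**Kit:** The tin, block, jar and bottle stand upright in one row in the caddy. Each was lowered until it met the floor at the expected height. They measured about 3 mm apart before release, except tin to block, where a later view suggested only 1–2 mm.

**Left alone:** The tape measure, the other tools and the green and purple look-alikes stayed where they were. No stave was seen to be knocked aside during the run.

**Disagreements:**
- My first reading of the board's origin was about 6 mm too high, because the corner is partly hidden. I corrected it with the given tilt and the far corners.
- Measurements of the caddy ends differed by 2–4 mm between views.

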